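# Sort trolley casters by the feel of their swivels

## Robot

A 6-joint arm with a two-finger parallel gripper is mounted at the origin on the work surface. World frame = base frame: x ahead of the robot, y to its left, z up, the work surface at z = 0. Lengths are in m, angles in rad, forces in N, time in s.
With the tool pointing down it reaches from about 0.375 to 0.825 m from the base axis. Payload 5.5 kg.
Tool frame: the origin (TCP) lies between the finger pads; the fingertips stand tips_ahead ahead of it and the grasp point (between the pads) lies 8 mm behind it (tips_ahead is the distance from the TCP to the fingertips, in m); x points along the fingers, y is the direction in which the jaws open and shut, and the axes are right-handed (so a half turn about x gives the same grasp; the last joint's range is limited). The gripper opens to 85 mm and grips with 20 to 120 N. Pads are 22 mm wide; open, the fingers measure 114 mm over their backs; the gripper's body (76 mm by 85 mm) begins 54 mm behind the grasp point. The pads swing forward as they close: fully open they stand 13 mm farther back than shut.
Start: joints at [1.332, 0.314, -0.047, 1.21, 0, 1.571], TCP at [0.142, 0.583, 0.242] pointing down, gripper open.
Joint ranges: [-2.67, 2.67], [-0.69, 1.73], [-1.03, 1.25], [-2.08, 2.16], [-1.42, 1.45], [-3.14, 3.14]. Speed limits (rad/s): [2.39, 2.39, 3.01, 3.14, 3.14, 3.14].

## Interface

Orientations are given as a unit quaternion [w, x, y, z].
In Python, from plant import * gives the robot as it stands. The module is installed in compiled form; this text tells all that it offers.
- The arm moves only by the tool send_rows, never from a script. Its argument "series" is a list of rows, each a list of 2 entries, a list of its own where there are three numbers: the shift along the world's x, y, z in mm, then the turn about the world's z in degrees. In form: [[[tx, ty, tz], turn], ...]. A call has 1 to 10 rows; each row is the pose to reach, as a shift and turn from the pose commanded when the call began; what a row does not reach only later rows make up. A row lasts 1/10 s, in which the tool goes at most 50 mm and 8.59 degrees, less where a joint would pass 70% of its speed; a pose out of reach is approached as far as the arm can. A call with a gripper value outside its range is refused whole. "hand" is the opening in per cent of the stroke, from 0 (shut) to 100 (fully open), set as the call begins (left out, the last holds). The fingers move at their own pace and stop on an object; the grip force is fixed at half the most. Time passes only in rows, so rows that repeat a pose let the fingers close. It gives the time, the measured TCP pose, the force and the opening at its end, in the units of the state.
- sense(): the state, without advancing time (a new reading comes with each control period).
- snapshot(name): name is "scene" or "top"; returns a dict with "pixels" (420x560x3 uint8, red, green, blue), "z_map" (420x560 float32, m along the optical axis (not along the pixel's ray), 0 where there is no reading), "mtx" (3x3 intrinsics, pixels), "camera_from_world" (4x4, takes a point from world to camera coordinates). Camera axes: x right, y up, looking along -z (the intrinsics and any distortion apply to the point x, -y, -z); pixel columns grow to the right and rows downward; lengths in m; the calibration is good to about 2 mm. A picture is of the moment at which its call begins.
- finish_job(): hands the job in, once; it reports no verdict.
The state is a dict: "t": time; "joints": joint angles; "qd": joint speeds; "tau": joint torques, N m; "tcp_pos": TCP position; "tcp_rot": TCP orientation; "contact_force": force on the tool from outside, world axes, zero at the start; "ft_torque": the same for the moment, N m; "finger_gap": finger opening in m.
Only numpy, scipy, OpenCV 4.12 (cv2) and the standard library are available. Lean on these libraries where they do the work, as an engineer would, in place of code of your own. Each camera call takes 0.05 s, during which the arm holds its last target.

## Task

The swivel casters taken off the drying trolley are waiting in the parts carousel; turn it by its handle to bring the far ones within reach. Turn every caster's head by hand through about half a turn, all one way, and feel how its bearing runs: stand those that run smoothly upright on their plates in the plywood tray, ready to be refitted, and put those that drag into the steel wash basket, side by side, until the carousel is empty.

Things in the scene. Friction and masses are not known exactly. Their poses are not given: they have to be found in the camera images.
- carousel_handle (a point): T-handle of the parts carousel: a black bar 70 mm long, 18 mm wide and 28 mm high across the top of the centre post. This point is its middle, on the carousel's vertical axis, 118 mm above the bench; x runs along the bar, y across its width, z up. The bar turns the carousel; from 25 mm below its middle there is only the post, 26 mm thick.
- carousel (a joint): Angle of the carousel, anticlockwise from above, rad; 0 at the start, no stops; needs about 0.45 N m and stays where it is left. A grey disc, radius 156 mm, top 34 mm above the bench; on it, 110 mm from the axis and 72 degrees apart, five square cups (66 mm inside, walls 11 mm high) that hold a caster's plate. Only cups on the robot's side can be reached.
- tray: Refit tray: flat, light plywood, loose on the bench, 300 mm (x) by 210 mm (y) outside, walls 24 mm high and 8 mm thick, inner floor 8 mm above its underside; origin in the middle of the underside, z up. Starts on one side of the carousel, the basket on the other.
- basket: Wash basket: bright steel with punched slots, loose on the bench, 300 mm (x) by 210 mm (y) outside, walls 45 mm high and 4 mm thick, a low wire handle (to 61 mm high) on each short end, inner floor 4 mm above its underside; origin in the middle of the underside, z up.
- head1 (a point): Swivel caster 1 (may be absent), 0.33 kg, upside down on its square plate (60 x 60 x 4 mm), wheel up, in a cup at the start. All casters look alike. The point is on the vertical swivel axis, 42 mm above the underside of the plate, and turns with the head: x along the fork towards the wheel, y across the fork, z up from the plate. Shape: see head2.
- swivel1 (a joint): Angle of caster 1's head against its plate about the swivel axis, anticlockwise from above, rad, no stops; within 0.15 of 0 as found. Turns add up (half a turn anticlockwise reads 3.14, clockwise -3.14); a head left more than 2.2 rad from 0, either way, counts as tried. Feel: see swivel2.
- head2 (a point): Caster 2, same as caster 1. Head: steel fork 31 mm wide (y), flat-sided from x = -16 to +34 mm and from 27 mm below to 7 mm above this point; in it a black wheel (braked) 50 mm across, 20 mm thick, axle 18 mm along x and 5 mm above this point. Whole height 72 mm. Pinch the fork across its sides, from above, to turn the head or lift the caster.
- swivel2 (a joint): As swivel1, for caster 2. A sound swivel turns with hardly any drag (under 0.01 N m) and runs on a little after a push; a gritty one drags at 0.12 N m or more all the way round and stops dead.
- head3 (a point): Swivel caster 3 (may be absent), same as caster 1.
- swivel3 (a joint): As swivel1, for caster 3.
- head4 (a point): Swivel caster 4 (may be absent), same as caster 1.
- swivel4 (a joint): As swivel1, for caster 4.
- head5 (a point): Swivel caster 5 (may be absent), same as caster 1.
- swivel5 (a joint): As swivel1, for caster 5.
- head6 (a point): Swivel caster 6 (may be absent), same as caster 1.
- swivel6 (a joint): As swivel1, for caster 6.
- head7 (a point): Swivel caster 7 (may be absent), same as caster 1.
- swivel7 (a joint): As swivel1, for caster 7.
- head8 (a point): Swivel caster 8 (may be absent), same as caster 1.
- swivel8 (a joint): As swivel1, for caster 8.
- head9 (a point): Swivel caster 9 (may be absent), same as caster 1.
- swivel9 (a joint): As swivel1, for caster 9.
- head10 (a point): Swivel caster 10 (may be absent), same as caster 1.
- swivel10 (a joint): As swivel1, for caster 10.
There are look-alikes about, which are no part of the job. What is shaped like the part that bears head8 but orange is not meant.

How it is judged:
On the way:
1. the head of every caster present has been turned by hand (swivel more than 2.2 rad from zero, either way) ((value of joint swivel1 above 2.2 rad or value of joint swivel1 below -2.2 rad) and (value of joint swivel2 above 2.2 rad or value of joint swivel2 below -2.2 rad) and (value of joint swivel3 above 2.2 rad or value of joint swivel3 below -2.2 rad) and (value of joint swivel4 above 2.2 rad or value of joint swivel4 below -2.2 rad) and (value of joint swivel5 above 2.2 rad or value of joint swivel5 below -2.2 rad) and (value of joint swivel6 above 2.2 rad or value of joint swivel6 below -2.2 rad) and (value of joint swivel7 above 2.2 rad or value of joint swivel7 below -2.2 rad) and (value of joint swivel8 above 2.2 rad or value of joint swivel8 below -2.2 rad) and (value of joint swivel9 above 2.2 rad or value of joint swivel9 below -2.2 rad) and (value of joint swivel10 above 2.2 rad or value of joint swivel10 below -2.2 rad)), for 0.2 s.
At the end, for the whole second after the job is handed in: Every smooth caster stands upright (within 0.2 rad) in the plywood tray and every dragging one is in the steel basket, each on the floor of it and not on another caster (head point within 130 x 90 mm of the middle and at most 62 mm up); the carousel is empty (x of dragging_caster_a in the frame of basket between -0.13 and 0.13 m and y of dragging_caster_a in the frame of basket between -0.09 and 0.09 m and z of dragging_caster_a in the frame of basket between 0 and 0.062 m and x of dragging_caster_b in the frame of basket between -0.13 and 0.13 m and y of dragging_caster_b in the frame of basket between -0.09 and 0.09 m and z of dragging_caster_b in the frame of basket between 0 and 0.062 m and x of dragging_caster_c in the frame of basket between -0.13 and 0.13 m and y of dragging_caster_c in the frame of basket between -0.09 and 0.09 m and z of dragging_caster_c in the frame of basket between 0 and 0.062 m and x of dragging_caster_d in the frame of basket between -0.13 and 0.13 m and y of dragging_caster_d in the frame of basket between -0.09 and 0.09 m and z of dragging_caster_d in the frame of basket between 0 and 0.062 m and x of dragging_caster_e in the frame of basket between -0.13 and 0.13 m and y of dragging_caster_e in the frame of basket between -0.09 and 0.09 m and z of dragging_caster_e in the frame of basket between 0 and 0.062 m and x of smooth_caster_a in the frame of tray between -0.13 and 0.13 m and y of smooth_caster_a in the frame of tray between -0.09 and 0.09 m and z of smooth_caster_a in the frame of tray between 0 and 0.062 m and angle between each of smooth_caster_a, smooth_caster_b, smooth_caster_c, smooth_caster_d, smooth_caster_e's own z axis and vertical below 0.2 rad and x of smooth_caster_b in the frame of tray between -0.13 and 0.13 m and y of smooth_caster_b in the frame of tray between -0.09 and 0.09 m and z of smooth_caster_b in the frame of tray between 0 and 0.062 m and x of smooth_caster_c in the frame of tray between -0.13 and 0.13 m and y of smooth_caster_c in the frame of tray between -0.09 and 0.09 m and z of smooth_caster_c in the frame of tray between 0 and 0.062 m and x of smooth_caster_d in the frame of tray between -0.13 and 0.13 m and y of smooth_caster_d in the frame of tray between -0.09 and 0.09 m and z of smooth_caster_d in the frame of tray between 0 and 0.062 m and x of smooth_caster_e in the frame of tray between -0.13 and 0.13 m and y of smooth_caster_e in the frame of tray between -0.09 and 0.09 m and z of smooth_caster_e in the frame of tray between 0 and 0.062 m and angle between each of tray, basket's own z axis and vertical below 0.1 rad); the robot touches nothing.
Of caster1, caster2 only 1 to 1 are there at a start; the rules pass over those that are not, and their reading is None.
Of caster3, caster4 only 1 to 1 are there at a start; the rules pass over those that are not, and their reading is None.
Of caster5, caster6 only 1 to 1 are there at a start; the rules pass over those that are not, and their reading is None.
Of caster7, caster8 only 1 to 1 are there at a start; the rules pass over those that are not, and their reading is None.
Of caster9, caster10 only 1 to 1 are there at a start; the rules pass over those that are not, and their reading is None.
Of caster1, caster2, caster3, caster4, caster5, caster6, caster7, caster8, caster9, caster10 only 8 to 10 are there at a start; the rules pass over those that are not, and their reading is None.
At some moment in a run one of tray, basket may be knocked a few centimetres aside while the robot is not near it.
Once in a run the grip may slacken for a moment while it holds something.
It also fails if it takes over 210 s, if anything falls off the work surface, if the arm or the gripper's body presses on something with over 40 N, if the wrist force passes 120 N, or if a joint passes its speed limit or range.

## Working session

There is one attempt and no reset: what is moved stays moved. The work goes in short steps, Python scripts to look and compute and a tool call to move; the robot and the scene stay as the last step left them, time stands still between calls to the robot, and variables do not carry over. Pictures are saved under pics/ and viewed, and the job is handed in when it is done.

Besides the shell and the picture viewer there is one more tool, called after "Request:" as name(argument=value, ...), one argument or row to a line, values as JSON. send_rows: Moves the arm, as the interface text tells. Its arguments: {"type":"object","properties":{"series":{"type":"array"},"hand":{"type":"number"}},"required":["series"]}

```bash
mkdir -p pics; ls; cat > h.py <<'E'
from plant import *
import numpy as np, cv2
def snap(n,f):
    s=snapshot(n); cv2.imwrite('pics/'+f,cv2.cvtColor(s['pixels'],cv2.COLOR_RGB2BGR)); return s
def ray(s,u,v,z):
    M=s['mtx'];T=s['camera_from_world'];d=np.array([(u-M[0,2])/M[0,0],(v-M[1,2])/M[1,1],1.0]);d=np.array([d[0],-d[1],-d[2]])
    R=T[:3,:3];o=-R.T@T[:3,3];w=R.T@d;k=(z-o[2])/w[2];return o+k*w
def proj(s,p):
    T=s['camera_from_world'];c=T[:3,:3]@np.array(p)+T[:3,3];M=s['mtx'];return M[0,0]*c[0]/-c[2]+M[0,2],M[1,1]*-c[1]/-c[2]+M[1,2]
def cloud(s):
    M=s['mtx'];T=s['camera_from_world'];z=s['z_map'];v,u=np.mgrid[:420,:560]
    P=np.stack([(u-M[0,2])/M[0,0]*z,-(v-M[1,2])/M[1,1]*z,-z],-1);R=T[:3,:3];return (P-T[:3,3])@R
E
python3 - <<'E'
from h import *
print(sense())
for n in('scene','top'):
    s=snap(n,n+'0.png');print(n,s['mtx'],s['camera_from_world'])
E
```

```text
pics
{'t': 0.0, 'joints': array([ 1.33202245e+00,  3.14213316e-01, -4.81050057e-02,  1.21020093e+00,
       -3.04532624e-05,  1.57083276e+00]), 'qd': array([-1.53834757e-04,  2.15325984e-04,  1.04806069e-04, -1.25352643e-03,
        8.51970475e-05,  1.24867468e-03]), 'tau': array([ 1.18069998e-03, -5.39584136e+01,  3.39752126e+01,  1.92261947e-02,
        9.70324868e-05, -2.12829946e-06]), 'tcp_pos': array([0.14178045, 0.58241662, 0.24143081]), 'tcp_rot': array([ 0.70200984,  0.08362557,  0.70213354, -0.08483776]), 'contact_force': array([-0.86433847, -0.53022792, -0.81109025]), 'ft_torque': array([-0.01927404, -0.08120461, -0.02647819]), 'finger_gap': 0.08558552183655004}
scene [[403.89331841   0.         284.06105689]
 [  0.         403.89331841 212.25023417]
 [  0.           0.           1.        ]] [[ 0.82993224  0.55761417  0.01670063 -0.472095  ]
 [-0.35185978  0.49999464  0.79132803  0.10415386]
 [ 0.4329055  -0.66262493  0.61116367 -1.19513493]
 [ 0.          0.          0.          1.        ]]
top [[482.62705571   0.         280.98321452]
 [  0.         482.62705571 206.22779808]
 [  0.           0.           1.        ]] [[ 1.39973299e-02 -9.99902031e-01 -6.22423601e-05  1.36181227e-02]
 [ 9.76068686e-01  1.36501840e-02  2.17033623e-01 -6.00092232e-01]
 [-2.17011511e-01 -3.09864404e-03  9.76164127e-01 -1.11536117e+00]
 [ 0.00000000e+00  0.00000000e+00  0.00000000e+00  1.00000000e+00]]
```

View pics/scene0.png

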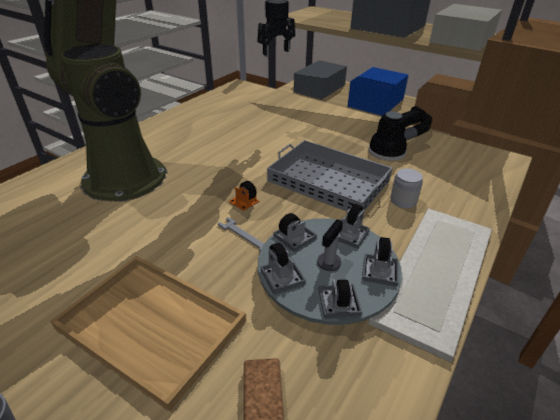

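View pics/top0.png

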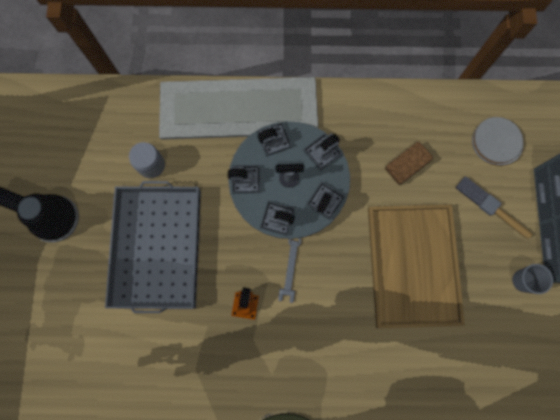

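```bash
python3 - <<'E'
from h import *
s=snap('top','t1.png')
P=cloud(s)
for nm,(u,v) in dict(tr_tl=(371,206),tr_tr=(452,205),tr_bl=(377,326),tr_br=(461,323),).items(): print(nm,ray(s,u,v,.024))
for nm,(u,v) in dict(b_tl=(117,188),b_tr=(200,187),b_bl=(107,306),b_br=(196,307)).items(): print(nm,ray(s,u,v,.045))
print('handle',ray(s,290,168,.132)); 
h=P[...,2]
m=(h>.09)&(P[...,0]>.4)
n,l,st,c=cv2.connectedComponentsWithStats(m.astype(np.uint8))
for i in range(1,n):
    if st[i,4]>8:
        q=P[l==i];print(st[i],q.mean(0),q.max(0),q.min(0))
b=cv2.resize(cv2.cvtColor(s['pixels'],cv2.COLOR_RGB2BGR)[100:260,210:370],None,fx=3.7,fy=3.7,interpolation=cv2.INTER_CUBIC);cv2.imwrite('pics/c1.png',np.clip(b*1.7,0,255).astype(np.uint8))
s=snap('scene','s1.png')
b=cv2.resize(cv2.cvtColor(s['pixels'],cv2.COLOR_RGB2BGR)[190:330,245:415],None,fx=4,fy=4,interpolation=cv2.INTER_CUBIC);cv2.imwrite('pics/c2.png',b)
E
```

```text
tr_tl [ 0.61294418 -0.20617521  0.024     ]
tr_tr [ 0.6184201 -0.4117918  0.024    ]
tr_bl [ 0.31746951 -0.21277152  0.024     ]
tr_br [ 0.32731389 -0.41514084  0.024     ]
b_tl [0.64565029 0.43480307 0.045     ]
b_tr [0.65116247 0.22636406 0.045     ]
b_bl [0.35520632 0.43314501 0.045     ]
b_br [0.35584329 0.22099907 0.045     ]
handle [0.67741257 0.00191483 0.132     ]
[258 127  19  15 179] [0.77440048 0.06005997 0.09860491] [0.79571403 0.08135434 0.10822261] [0.75806313 0.0368537  0.09010753]
[320 134  20  16 172] [ 0.75872697 -0.09431289  0.09881415] [ 0.77892933 -0.07208731  0.10740624] [ 0.73910832 -0.11908084  0.09003553]
[550 153  10  88 467] [ 0.64850051 -0.63293378  0.10692955] [ 0.72620521 -0.62280065  0.13057608] [ 0.52147333 -0.6397823   0.09001324]
[275 163  29  14 289] [0.67819888 0.00451329 0.12376816] [0.69157954 0.03737391 0.13440269] [ 0.66810427 -0.02918555  0.09125537]
[227 167  19  13 181] [0.67407696 0.13228825 0.09909439] [0.69087503 0.15452236 0.10918278] [0.66014059 0.11037073 0.09014737]
[   0  187   56   43 1460] [0.57609703 0.61107097 0.11790941] [0.63059464 0.6946959  0.13475064] [0.53064697 0.5597981  0.09002515]
[316 193  15  19 175] [ 0.60396386 -0.07877461  0.09941421] [ 0.62811779 -0.06167831  0.10845152] [ 0.58323317 -0.09556002  0.09003497]
[274 209  20  16 198] [0.5685055  0.01515109 0.09891615] [0.58768176 0.03827592 0.10851792] [ 0.5509612  -0.00711476  0.09004229]
```

View pics/c1.png

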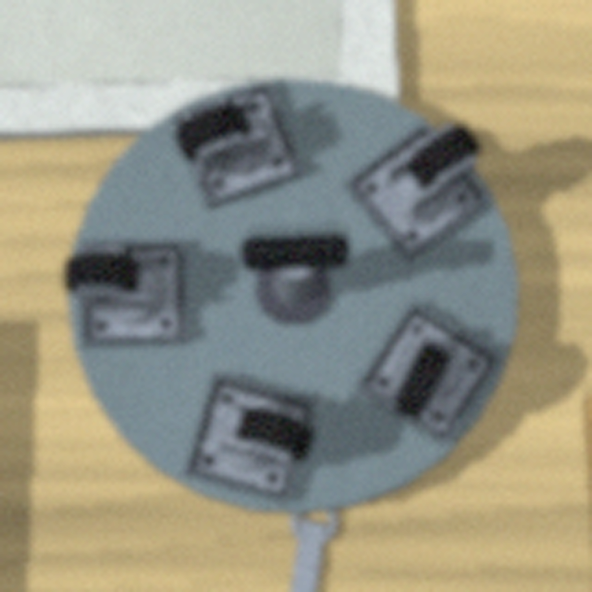

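View pics/c2.png

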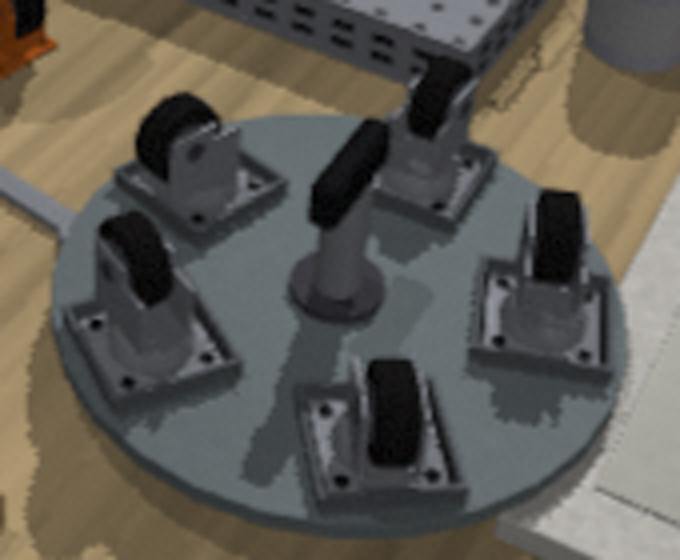

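```bash
cat >> h.py <<'E'
from scipy.spatial.transform import Rotation as Ro
def st():
    s=sense();w,x,y,z=s['tcp_rot'];R=Ro.from_quat([x,y,z,w]).as_matrix();jy=R[:,1]
    print('t%.2f'%s['t'],'tcp',np.round(s['tcp_pos']*1000,1),'jaw yaw %.1f'%np.degrees(np.arctan2(jy[1],jy[0])),'down',np.round(R[:,0],3),'j',np.round(np.degrees(s['joints']),1),'F',np.round(s['contact_force'],1),'T',np.round(s['ft_torque'],3),'gap %.1f'%(s['finger_gap']*1000));return s
def disc(s):
    P=cloud(s);m=(abs(P[...,2]-.034)<.006)&(abs(P[...,0]-.68)<.2)&(abs(P[...,1])<.19)
    m=cv2.morphologyEx(m.astype(np.uint8),cv2.MORPH_OPEN,np.ones((3,3)))
    n,l,stt,c=cv2.connectedComponentsWithStats(m);k=1+np.argmax(stt[1:,4])
    ct=max(cv2.findContours((l==k).astype(np.uint8),0,2)[0],key=cv2.contourArea)
    h=np.array([ray(s,*p[0],.034)[:2] for p in cv2.convexHull(ct)]);return cv2.minEnclosingCircle(h.astype(np.float32))
E
python3 - <<'E'
from h import *
st()
for n in('top','scene'):
    s=snapshot(n);print(disc(s))
    P=cloud(s)
    m=(P[...,2]>.11)&(np.hypot(P[...,0]-.677,P[...,1])<.06)
    q=P[m];print('bar',cv2.minAreaRect((q[:,:2]*1000).astype(np.float32)),len(q),q.max(0))
E
```

```text
t0.20 tcp [141.8 582.7 241.7] jaw yaw 76.3 down [-0.    -0.001 -1.   ] j [76.3 18.  -2.7 69.3 -0.  90. ] F [-0.1 -1.  -0. ] T [-0.003  0.047 -0.064] gap 85.1
((0.6806653738021851, 0.004423975013196468), 0.15542474389076233)
bar ((681.10205078125, 4.296451568603516), (19.008934020996094, 67.0577392578125), 4.940924167633057) 252 [0.69290102 0.03730912 0.13542313]
((0.6859061121940613, -0.000982056139037013), 0.15681250393390656)
bar ((686.0044555664062, 0.1990509033203125), (17.29206657409668, 68.78819274902344), 2.5830132961273193) 303 [0.69562925 0.03473048 0.1341854 ]
```

```bash
cat >> h.py <<'E'
def wheels(s,c,zlo=.088,zhi=.112,r=.19):
    P=cloud(s);d=np.hypot(P[...,0]-c[0],P[...,1]-c[1])
    m=(P[...,2]>zlo)&(P[...,2]<zhi)&(d>.06)&(d<r)
    n,l,stt,cc=cv2.connectedComponentsWithStats(m.astype(np.uint8));out=[]
    for i in range(1,n):
        if stt[i,4]<40: continue
        q=P[l==i][:,:2]*1000;R=cv2.minAreaRect(q.astype(np.float32));(a,b),(w,h),an=R
        # PCA direction
        ev,V=np.linalg.eigh(np.cov(q.T));v=V[:,1]
        out.append((np.array([a,b]),np.degrees(np.arctan2(v[1],v[0])),max(w,h),min(w,h)))
    return out
E
python3 - <<'E'
from h import *
from scipy.optimize import least_squares
import itertools
for n,c0 in(('top',(681,4.4)),('scene',(686,0))):
    s=snapshot(n);W=wheels(s,np.array(c0)/1000)
    for w in W: print(np.round(w[0],1),[round(x,1) for x in w[1:]])
    if len(W)!=5: continue
    best=None
    for sg in itertools.product([0,180],repeat=5):
      for t0 in range(0,72,6):
        def f(p):
            r=[]
            for w,g in zip(W,sg):
                a=np.radians(w[1]+g);h=w[0]-18*np.array([np.cos(a),np.sin(a)])
                th=np.degrees(np.arctan2(h[1]-p[1],h[0]-p[0]));k=round((th-p[2])/72)
                t=np.radians(p[2]+72*k);r+=list(h-p[:2]-110*np.array([np.cos(t),np.sin(t)]))
            return np.array(r)
        e=np.sum(f([*c0,t0])**2)
        if best is None or e<best[0]: best=(e,sg,t0,f)
    o=least_squares(best[3],[*c0,best[2]]);print(n,o.x,o.cost,best[1],np.round(o.fun,1))
    for w,g in zip(W,best[1]):
        a=np.radians(w[1]+g);print('head',np.round(w[0]-18*np.array([np.cos(a),np.sin(a)]),1),'dir',round((w[1]+g)%360,1))
E
```

```text
[776.5  60.7] [np.float64(112.4), 46.2, 32.1]
[760.6 -95.6] [np.float64(121.5), 47.9, 30.3]
[674.6 131.6] [np.float64(93.5), 46.4, 32.9]
[605.3 -78.9] [np.float64(154.5), 45.8, 31.2]
[569.5  15.7] [np.float64(72.9), 47.0, 33.0]
top [671.64491826  21.68096041  21.14343737] 972.8343983848899 (0, 180, 0, 0, 180) [ -4.6  15.9  10.1 -16.6   7.9  18.  -22.9  -0.4   9.5 -17. ]
head [783.3  44. ] dir 112.4
head [751.2 -80.2] dir 301.5
head [675.7 113.6] dir 93.5
head [621.5 -86.6] dir 154.5
head [574.8  32.9] dir 252.9
[678.8 127.1] [np.float64(72.1), 44.2, 32.0]
[574.5  11.1] [np.float64(59.4), 48.1, 30.0]
[783.8  55.4] [np.float64(108.4), 41.3, 25.5]
[610.8 -85.1] [np.float64(173.0), 44.5, 30.4]
[ 766.8 -102.2] [np.float64(134.1), 41.6, 30.7]
scene [678.66681708  14.21691138  20.36937027] 1167.421337081998 (0, 180, 0, 0, 180) [ 10.3  20.1  10.9 -17.2  -3.7  20.  -24.8  -5.5   7.3 -17.3]
head [673.3 110. ] dir 72.1
head [583.6  26.6] dir 239.4
head [789.5  38.3] dir 108.4
head [628.7 -87.3] dir 173.0
head [754.3 -89.3] dir 314.1
```

Request:
send_rows(
  series=[
    [[436,-552,-62],-93.4],
    [[436,-552,-62],-93.4],
    [[436,-552,-62],-93.4],
    [[436,-552,-62],-93.4],
    [[436,-552,-62],-93.4],
    [[436,-552,-62],-93.4],
    [[436,-552,-62],-93.4],
    [[436,-552,-62],-93.4],
    [[436,-552,-62],-93.4],
    [[436,-552,-62],-93.4],
  ],
  hand=75,
)

```text
t: 1.4
tcp_pos: [0.4517, 0.1904, 0.1986]
tcp_rot: [0.455, 0.542, 0.455, -0.541]
contact_force: [0.5, 1.3, 0.0]
finger_gap: 0.0638
```

```bash
python3 -c "
from h import *
st()"
```

```text
t1.40 tcp [451.7 190.4 198.6] jaw yaw -10.0 down [ 0.001  0.001 -1.   ] j [ 22.8   7.5 -21.7  60.7   0.  122.8] F [0.5 1.3 0. ] T [ 0.035 -0.025  0.016] gap 63.8
```

Request:
send_rows(
  series=[
    [[126,-160,-19],-7.1],
    [[126,-160,-19],-7.1],
    [[126,-160,-19],-7.1],
    [[126,-160,-19],-7.1],
    [[126,-160,-19],-7.1],
    [[126,-160,-69],-7.1],
    [[126,-160,-69],-7.1],
  ],
)

```text
t: 2.1
tcp_pos: [0.5722, 0.0318, 0.1242]
tcp_rot: [-0.42, -0.565, -0.424, 0.57]
contact_force: [-1.8, 0.6, -1.1]
finger_gap: 0.0643
```

```bash
python3 - <<'E'
from h import *
st()
for n in('top','scene'):
    s=snap(n,n+'2.png')
    b=cv2.resize(cv2.cvtColor(s['pixels'],cv2.COLOR_RGB2BGR)[120:280,190:400] if n=='top' else cv2.cvtColor(s['pixels'],cv2.COLOR_RGB2BGR)[130:330,200:420],None,fx=2.7,fy=2.7,interpolation=cv2.INTER_CUBIC);cv2.imwrite('pics/%s2c.png'%n,b)
E
```

```text
t2.10 tcp [572.2  31.8 124.2] jaw yaw -16.8 down [-0.01 -0.   -1.  ] j [  3.2  19.7 -16.2  54.6   0.  109.9] F [-1.8  0.6 -1.1] T [-0.013  0.098 -0.024] gap 64.3
```

View pics/top2c.png

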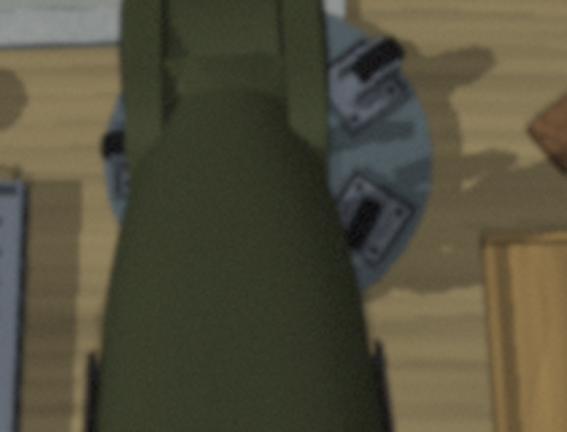

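View pics/scene2c.png

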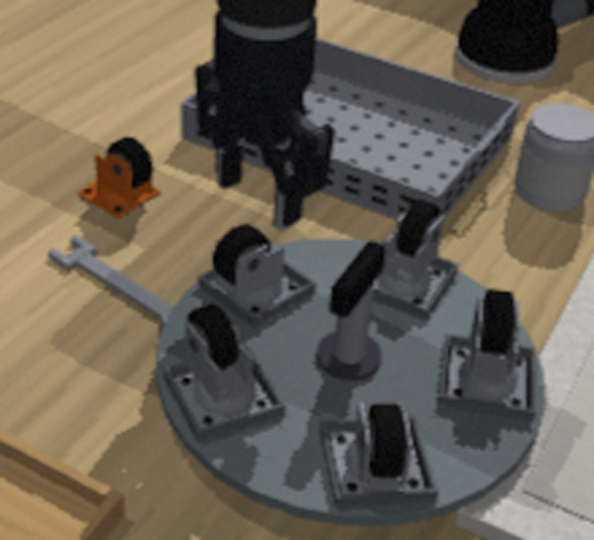

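Request:
send_rows(
  series=[
    [[0,0,-20],0],
    [[0,0,-45],0],
    [[0,0,-60],0],
    [[0,0,-60],0],
    [[0,0,-60],0],
  ],
)

```text
t: 2.7
tcp_pos: [0.5777, 0.0328, 0.0714]
tcp_rot: [0.423, 0.568, 0.422, -0.567]
contact_force: [0.2, -0.2, 0.5]
finger_gap: 0.0642
```

```bash
python3 - <<'E'
from h import *
st()
s=snap('scene','s3.png')
b=cv2.resize(cv2.cvtColor(s['pixels'],cv2.COLOR_RGB2BGR)[130:330,200:420],None,fx=2.7,fy=2.7,interpolation=cv2.INTER_CUBIC);cv2.imwrite('pics/s3c.png',b)
E
```

```text
t2.70 tcp [577.7  32.8  71.4] jaw yaw -16.7 down [ 0.002  0.    -1.   ] j [  3.2  22.6 -19.7  47.5   0.  109.9] F [ 0.2 -0.2  0.5] T [0.003 0.034 0.055] gap 64.2
```

View pics/s3c.png

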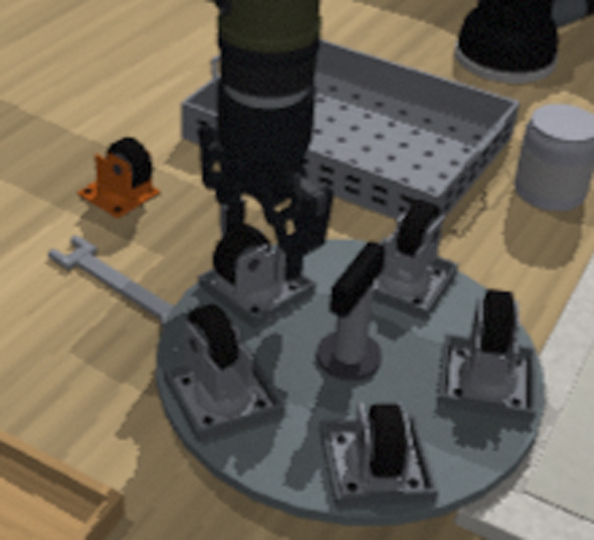

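Request:
send_rows(
  series=[
    [[0,0,0],0],
    [[0,0,0],0],
    [[0,0,0],0],
    [[0,0,0],0],
    [[0,0,0],0],
  ],
  hand=0,
)

```text
t: 3.25
tcp_pos: [0.5776, 0.0322, 0.0708]
tcp_rot: [0.422, 0.568, 0.422, -0.567]
contact_force: [-0.9, 0.4, 6.2]
finger_gap: 0.0302
```

```bash
python3 - <<'E'
from h import *
st()
E
```

```text
t3.25 tcp [577.6  32.2  70.8] jaw yaw -16.7 down [ 0.002  0.    -1.   ] j [  3.2  22.7 -19.7  47.5   0.  109.9] F [-0.9  0.4  6.2] T [ 0.05   0.274 -0.075] gap 30.2
```

Request:
send_rows(
  series=[
    [[0,0,1],8],
    [[0,0,1],16],
    [[0,0,1],24],
    [[0,0,1],32],
    [[0,0,1],40],
    [[0,0,1],48],
    [[0,0,1],56],
  ],
)

```text
t: 3.95
tcp_pos: [0.5764, 0.0317, 0.0709]
tcp_rot: [0.64, 0.301, 0.64, -0.301]
contact_force: [-2.2, -2.2, 2.6]
finger_gap: 0.0299
```

```bash
python3 - <<'E'
from h import *
st()
E
```

```text
t3.95 tcp [576.4  31.7  70.9] jaw yaw 39.6 down [-0.    -0.001 -1.   ] j [  3.2  22.6 -19.8  47.6  -0.   53.6] F [-2.2 -2.2  2.6] T [-0.224  0.383 -0.086] gap 29.9
```

Request:
send_rows(
  series=[
    [[0,0,0],8],
    [[0,0,0],16],
    [[0,0,0],24],
    [[0,0,0],32],
    [[0,0,0],40],
    [[0,0,0],48],
    [[0,0,0],56],
  ],
)

```text
t: 4.65
tcp_pos: [0.5759, 0.0307, 0.0709]
tcp_rot: [0.706, -0.035, 0.707, 0.033]
contact_force: [-3.8, -4.6, 4.0]
finger_gap: 0.0299
```

```bash
python3 - <<'E'
from h import *
st()
E
```

```text
t4.65 tcp [575.9  30.7  70.9] jaw yaw 95.5 down [-0.001 -0.003 -1.   ] j [  3.1  22.6 -19.8  47.7  -0.1  -2.4] F [-3.8 -4.6  4. ] T [-0.832  0.643 -0.085] gap 29.9
```

Request:
send_rows(
  series=[
    [[0,0,0],8],
    [[0,0,0],16],
    [[0,0,0],24],
    [[0,0,0],32],
    [[0,0,0],40],
    [[0,0,0],48],
  ],
)

```text
t: 5.25
tcp_pos: [0.5769, 0.0304, 0.0709]
tcp_rot: [0.631, -0.32, 0.632, 0.317]
contact_force: [0.6, -5.2, 0.8]
finger_gap: 0.0299
```

```bash
python3 - <<'E'
from h import *
st()
E
```

```text
t5.25 tcp [576.9  30.4  70.9] jaw yaw 143.5 down [ 0.001 -0.003 -1.   ] j [  3.1  22.6 -19.7  47.6  -0.2 -50.4] F [ 0.6 -5.2  0.8] T [-1.174  0.009 -0.136] gap 29.9
```

```bash
cat >> h.py <<'E'
def avg(n=8):
    T=[];F=[]
    for i in range(n):
        snapshot('scene');s=sense();T.append(s['ft_torque']);F.append(s['contact_force'])
    T=np.array(T);print('T',T.mean(0).round(3),'sd',T.std(0).round(3),'F',np.mean(F,0).round(1))
E
python3 - <<'E'
from h import *
avg();st()
E
```

```text
T [-0.924  0.017 -0.016] sd [0.136 0.094 0.061] F [ 0.3 -4.2  2.4]
t5.65 tcp [577.2  31.7  70.8] jaw yaw 143.2 down [ 0.001 -0.001 -1.   ] j [  3.2  22.7 -19.7  47.5  -0.1 -50. ] F [ 0.5 -4.6  4.4] T [-1.112 -0.018 -0.159] gap 29.6
```

Request:
send_rows(
  series=[
    [[0,0,0],4],
    [[0,0,0],8],
  ],
)

```text
t: 5.85
tcp_pos: [0.5774, 0.0316, 0.0709]
tcp_rot: [0.608, -0.361, 0.608, 0.36]
contact_force: [0.9, -5.7, 2.8]
finger_gap: 0.0299
```

```bash
python3 -c "
from h import *
st()"
```

```text
t5.85 tcp [577.4  31.6  70.9] jaw yaw 151.4 down [ 0.002 -0.001 -1.   ] j [  3.2  22.7 -19.7  47.5  -0.1 -58.2] F [ 0.9 -5.7  2.8] T [-1.224 -0.211 -0.161] gap 29.9
```

Request:
send_rows(
  series=[
    [[0,0,0],6],
  ],
)

```text
t: 5.95
tcp_pos: [0.5776, 0.0315, 0.0709]
tcp_rot: [0.589, -0.393, 0.588, 0.392]
contact_force: [2.0, -6.4, 2.1]
finger_gap: 0.0298
```

```bash
python3 -c "
from h import *
st()"
```

```text
t5.95 tcp [577.6  31.5  70.9] jaw yaw 157.4 down [ 0.002 -0.001 -1.   ] j [  3.2  22.7 -19.7  47.5  -0.1 -64.2] F [ 2.  -6.4  2.1] T [-1.276 -0.38  -0.118] gap 29.8
```

Request:
send_rows(
  series=[
    [[0,0,0],6],
  ],
)

```text
t: 6.05
tcp_pos: [0.5778, 0.0315, 0.0709]
tcp_rot: [0.567, -0.424, 0.566, 0.422]
contact_force: [3.3, -5.5, 2.0]
finger_gap: 0.0296
```

```bash
python3 -c "
from h import *
st()"
```

```text
t6.05 tcp [577.8  31.5  70.9] jaw yaw 163.4 down [ 0.002 -0.001 -1.   ] j [  3.2  22.7 -19.7  47.5  -0.1 -70.3] F [ 3.3 -5.5  2. ] T [-1.351 -0.513 -0.14 ] gap 29.6
```

Request:
send_rows(
  series=[
    [[0,0,0],6],
  ],
)

```text
t: 6.15
tcp_pos: [0.578, 0.0314, 0.0709]
tcp_rot: [0.544, -0.453, 0.544, 0.451]
contact_force: [2.6, -5.4, 1.8]
finger_gap: 0.03
```

```bash
python3 -c "
from h import *
st()"
```

```text
t6.15 tcp [578.   31.4  70.9] jaw yaw 169.4 down [ 0.002 -0.002 -1.   ] j [  3.2  22.7 -19.7  47.5  -0.1 -76.3] F [ 2.6 -5.4  1.8] T [-1.368 -0.607 -0.128] gap 30.0
```

Request:
send_rows(
  series=[
    [[0,0,0],6],
  ],
)

```text
t: 6.25
tcp_pos: [0.5782, 0.0314, 0.071]
tcp_rot: [0.52, -0.481, 0.519, 0.479]
contact_force: [3.6, -4.7, 1.3]
finger_gap: 0.0303
```

```bash
python3 -c "
from h import *
st()"
```

```text
t6.25 tcp [578.2  31.4  71. ] jaw yaw 175.4 down [ 0.003 -0.002 -1.   ] j [  3.2  22.7 -19.7  47.5  -0.1 -82.3] F [ 3.6 -4.7  1.3] T [-1.302 -0.748 -0.127] gap 30.3
```

Request:
send_rows(
  series=[
    [[0,0,30],0],
    [[0,0,70],0],
    [[0,0,115],0],
    [[5,40,120],0],
    [[8,90,120],0],
    [[10,140,120],0],
    [[12,190,120],0],
    [[14,240,120],0],
    [[16,290,120],0],
    [[16,330,120],0],
  ],
)

```text
t: 7.25
tcp_pos: [0.591, 0.3658, 0.189]
tcp_rot: [0.519, -0.478, 0.52, 0.48]
contact_force: [1.5, -0.8, -3.2]
finger_gap: 0.0302
```

```bash
cat >> h.py <<'E'
def boxes(s,name):
    c=cv2.cvtColor(s['pixels'],cv2.COLOR_RGB2BGR);cv2.imwrite('pics/'+name,c)
E
python3 - <<'E'
from h import *
st()
snap('top','t4.png');snap('scene','s4.png')
E
```

```text
t7.25 tcp [591.  365.8 189. ] jaw yaw 175.3 down [-0.003  0.001 -1.   ] j [ 31.7  29.7   7.8  68.1   0.2 -53.7] F [ 1.5 -0.8 -3.2] T [-0.06  -0.053 -0.015] gap 30.2
```

View pics/s4.png

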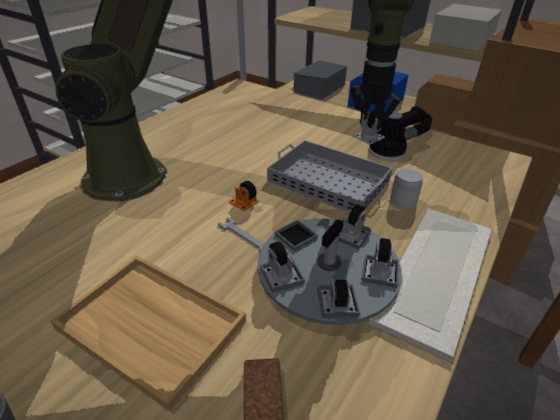

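View pics/t4.png

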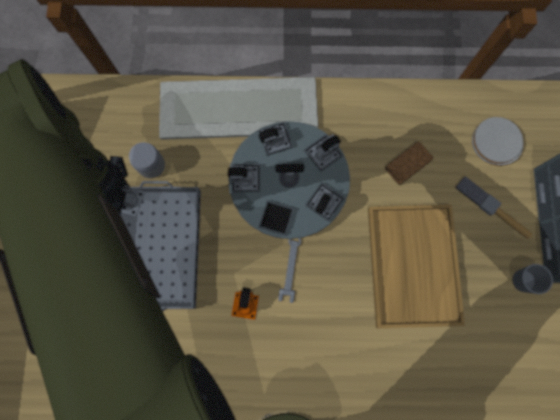

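Request:
send_rows(
  series=[
    [[0,10,-40],0],
    [[0,10,-80],0],
    [[0,10,-110],0],
    [[0,10,-130],0],
    [[0,10,-142],0],
    [[0,10,-147],0],
    [[0,10,-149],0],
    [[0,10,-149],0],
  ],
)

```text
t: 8.15
tcp_pos: [0.5932, 0.3725, 0.0423]
tcp_rot: [0.521, -0.479, 0.52, 0.479]
contact_force: [-0.1, 0.1, -2.6]
finger_gap: 0.0301
```

```bash
python3 - <<'E'
from h import *
st()
s=snap('scene','s5.png')
b=cv2.resize(cv2.cvtColor(s['pixels'],cv2.COLOR_RGB2BGR)[100:250,220:440],None,fx=3,fy=3,interpolation=cv2.INTER_CUBIC);cv2.imwrite('pics/s5c.png',b)
E
```

```text
t8.15 tcp [593.2 372.5  42.3] jaw yaw 175.3 down [ 0.001  0.001 -1.   ] j [ 32.1  35.9  -2.1  52.    0.  -53.1] F [-0.1  0.1 -2.6] T [-0.016 -0.004 -0.024] gap 30.1
```

View pics/s5c.png

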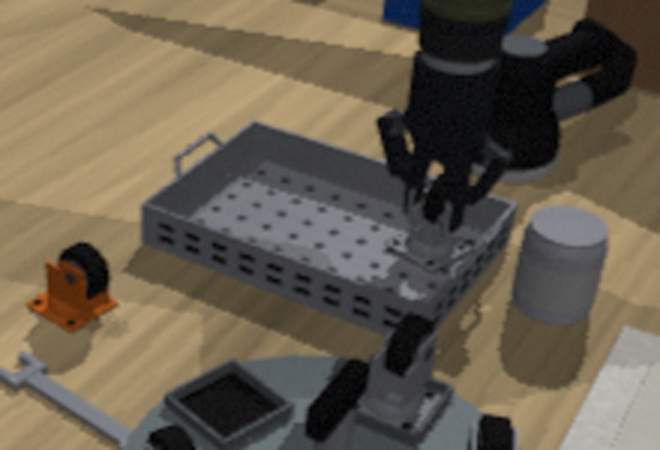

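Request:
send_rows(
  series=[
    [[0,0,-1],0],
    [[0,0,-3],0],
    [[0,0,-3],0],
  ],
)

```text
t: 8.5
tcp_pos: [0.5936, 0.3727, 0.0409]
tcp_rot: [0.521, -0.479, 0.519, 0.479]
contact_force: [-2.1, -1.9, 7.4]
finger_gap: 0.0299
```

Request:
send_rows(
  series=[
    [[0,0,0],0],
    [[0,0,0],0],
    [[0,0,0],0],
    [[0,0,20],0],
    [[0,0,60],0],
    [[0,0,110],0],
    [[0,0,150],0],
  ],
  hand=55,
)

```text
t: 9.2
tcp_pos: [0.5929, 0.3723, 0.1909]
tcp_rot: [0.521, -0.479, 0.52, 0.479]
contact_force: [1.3, -0.4, -0.1]
finger_gap: 0.0468
```

```bash
python3 - <<'E'
from h import *
st()
s=snap('scene','s6.png')
b=cv2.resize(cv2.cvtColor(s['pixels'],cv2.COLOR_RGB2BGR)[100:250,220:440],None,fx=3,fy=3,interpolation=cv2.INTER_CUBIC);cv2.imwrite('pics/s6c.png',b)
E
```

```text
t9.20 tcp [592.9 372.3 190.9] jaw yaw 175.3 down [ 0.001  0.001 -1.   ] j [ 32.1  30.1   8.6  68.4  -0.  -53.1] F [ 1.3 -0.4 -0.1] T [ 0.071 -0.062  0.004] gap 46.8
```

View pics/s6c.png

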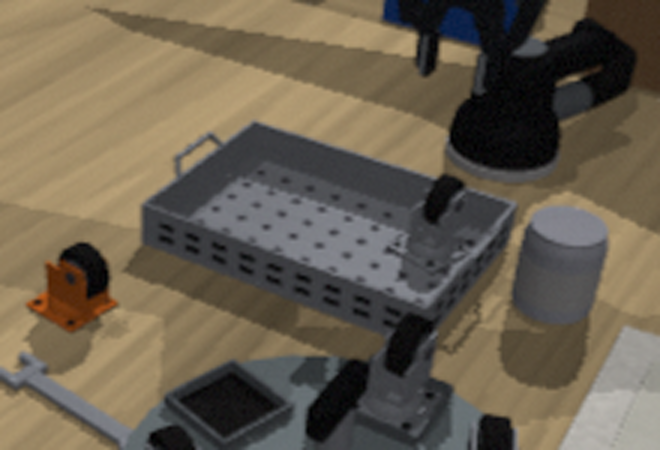

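Request:
send_rows(
  series=[
    [[31,-462,0],-112.3],
    [[31,-462,0],-112.3],
    [[31,-462,0],-112.3],
    [[31,-462,0],-112.3],
    [[31,-462,0],-112.3],
    [[31,-462,0],-112.3],
    [[31,-462,0],-112.3],
    [[31,-462,0],-112.3],
    [[31,-462,0],-112.3],
    [[31,-462,0],-112.3],
  ],
  hand=75,
)

```text
t: 10.25
tcp_pos: [0.6236, -0.0949, 0.1882]
tcp_rot: [0.707, 0.007, 0.707, -0.009]
contact_force: [-0.3, 0.9, -0.2]
finger_gap: 0.0642
```

```bash
python3 - <<'E'
from h import *
st()
E
```

```text
t10.25 tcp [623.6 -94.9 188.2] jaw yaw 88.7 down [ 0.    -0.002 -1.   ] j [-8.6 22.6 -3.2 64.1 -0.1 -7.3] F [-0.3  0.9 -0.2] T [-0.02  -0.045  0.015] gap 64.2
```

Request:
send_rows(
  series=[
    [[0,0,-30],-8.5],
    [[0,0,-50],-17],
    [[0,0,-60],-25.5],
    [[0,0,-80],-26],
    [[0,0,-105],-26],
    [[0,0,-118],-26],
    [[0,0,-120],-26],
    [[0,0,-120],-26],
  ],
)

```text
t: 11.05
tcp_pos: [0.6236, -0.0899, 0.0684]
tcp_rot: [0.688, 0.163, 0.688, -0.163]
contact_force: [0.4, 0.4, -0.2]
finger_gap: 0.0641
```

```bash
python3 - <<'E'
from h import *
st()
s=snap('scene','s7.png')
b=cv2.resize(cv2.cvtColor(s['pixels'],cv2.COLOR_RGB2BGR)[150:330,220:420],None,fx=3,fy=3,interpolation=cv2.INTER_CUBIC);cv2.imwrite('pics/s7c.png',b)
E
```

```text
t11.05 tcp [623.6 -89.9  68.4] jaw yaw 63.3 down [-0.  0. -1.] j [ -8.2  27.8 -12.   50.2   0.   18.5] F [ 0.4  0.4 -0.2] T [ 0.028  0.019 -0.013] gap 64.1
```

View pics/s7c.png

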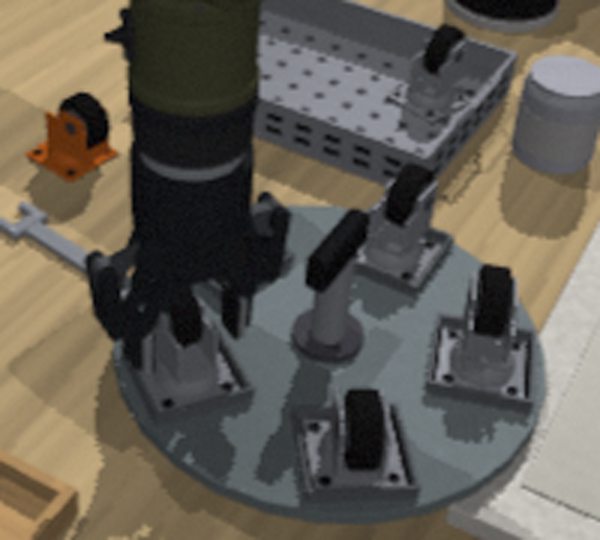

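Request:
send_rows(
  series=[
    [[0,0,3],0],
    [[0,0,3],0],
    [[0,0,3],0],
    [[0,0,3],0],
    [[0,0,3],0],
  ],
  hand=0,
)

```text
t: 11.6
tcp_pos: [0.6247, -0.0901, 0.0731]
tcp_rot: [0.689, 0.163, 0.687, -0.163]
contact_force: [-1.3, 0.1, 5.5]
finger_gap: 0.0299
```

Request:
send_rows(
  series=[
    [[0,0,0],8],
    [[0,0,0],16],
    [[0,0,0],24],
    [[0,0,0],32],
    [[0,0,0],40],
    [[0,0,0],48],
    [[0,0,0],56],
    [[0,0,0],64],
    [[0,0,0],72],
    [[0,0,0],80],
  ],
)

```text
t: 12.6
tcp_pos: [0.6245, -0.0884, 0.0731]
tcp_rot: [0.632, -0.319, 0.63, 0.32]
contact_force: [-1.3, 4.8, 6.0]
finger_gap: 0.0298
```

```bash
python3 -c "
from h import *
st()"
```

```text
t12.60 tcp [624.5 -88.4  73.1] jaw yaw 143.7 down [ 0.002  0.003 -1.   ] j [ -8.1  27.5 -11.8  50.6   0.2 -61.9] F [-1.3  4.8  6. ] T [1.082 0.466 0.028] gap 29.8
```

Request:
send_rows(
  series=[
    [[0,0,0],6],
    [[0,0,0],12],
    [[0,0,0],18],
  ],
)

```text
t: 12.9
tcp_pos: [0.6244, -0.0886, 0.0731]
tcp_rot: [0.575, -0.413, 0.572, 0.414]
contact_force: [-0.6, 3.8, 6.1]
finger_gap: 0.0301
```

```bash
python3 -c "
from h import *
st()"
```

```text
t12.90 tcp [624.4 -88.6  73.1] jaw yaw 161.6 down [ 0.002  0.002 -1.   ] j [ -8.2  27.5 -11.8  50.6   0.2 -79.8] F [-0.6  3.8  6.1] T [0.94  0.558 0.033] gap 30.1
```

Request:
send_rows(
  series=[
    [[0,0,0],6],
    [[0,0,0],12],
    [[0,0,0],18],
  ],
)

```text
t: 13.2
tcp_pos: [0.6242, -0.0889, 0.0731]
tcp_rot: [0.503, -0.498, 0.501, 0.498]
contact_force: [-2.6, 3.4, 8.1]
finger_gap: 0.0298
```

```bash
python3 -c "
from h import *
st()"
```

```text
t13.20 tcp [624.2 -88.9  73.1] jaw yaw 179.6 down [ 0.002  0.002 -1.   ] j [ -8.2  27.5 -11.8  50.6   0.1 -97.8] F [-2.6  3.4  8.1] T [0.725 0.725 0.028] gap 29.8
```

Request:
send_rows(
  series=[
    [[0,0,0],6],
    [[0,0,0],12],
  ],
)

```text
t: 13.4
tcp_pos: [0.624, -0.0892, 0.0731]
tcp_rot: [-0.447, 0.548, -0.446, -0.548]
contact_force: [-3.3, 1.9, 7.5]
finger_gap: 0.0301
```

```bash
python3 -c "
from h import *
st()"
```

```text
t13.40 tcp [624.  -89.2  73.1] jaw yaw -168.4 down [ 0.001  0.001 -1.   ] j [-8.200e+00  2.750e+01 -1.180e+01  5.070e+01  1.000e-01 -1.098e+02] F [-3.3  1.9  7.5] T [ 0.492  0.785 -0.034] gap 30.1
```

Request:
send_rows(
  series=[
    [[0,0,0],6],
    [[0,0,0],12],
  ],
)

```text
t: 13.6
tcp_pos: [0.6237, -0.0896, 0.073]
tcp_rot: [-0.387, 0.592, -0.387, -0.591]
contact_force: [-4.0, 1.2, 9.8]
finger_gap: 0.0298
```

```bash
python3 -c "
from h import *
st()"
```

```text
t13.60 tcp [623.7 -89.6  73. ] jaw yaw -156.4 down [ 0.001  0.    -1.   ] j [  -8.2   27.5  -11.8   50.7    0.  -121.8] F [-4.   1.2  9.8] T [ 0.246  0.977 -0.037] gap 29.8
```

Request:
send_rows(
  series=[
    [[0,0,0],6],
    [[0,0,0],12],
  ],
)

```text
t: 13.8
tcp_pos: [0.6235, -0.0901, 0.073]
tcp_rot: [-0.323, 0.629, -0.324, -0.629]
contact_force: [-4.6, -0.5, 8.9]
finger_gap: 0.0298
```

```bash
python3 -c "
from h import *
st();avg(4)"
```

```text
t13.80 tcp [623.5 -90.1  73. ] jaw yaw -144.4 down [ 0.    -0.001 -1.   ] j [  -8.2   27.5  -11.8   50.7   -0.  -133.8] F [-4.6 -0.5  8.9] T [-0.154  1.171 -0.043] gap 29.8
T [-0.024  1.038 -0.039] sd [0.033 0.02  0.013] F [-3.7 -0.3  8.9]
```

Request:
send_rows(
  series=[
    [[0,0,30],0],
    [[0,0,70],0],
    [[0,0,115],0],
    [[-5,-25,118],0],
    [[-16,-72,118],0],
    [[-27,-120,118],0],
    [[-37,-168,118],0],
    [[-48,-216,118],0],
    [[-58,-260,118],0],
    [[-60,-270,118],0],
  ],
)

```text
t: 15.0
tcp_pos: [0.5617, -0.3647, 0.1891]
tcp_rot: [-0.326, 0.627, -0.327, -0.627]
contact_force: [-1.4, -0.2, -3.5]
finger_gap: 0.0298
```

```bash
python3 - <<'E'
from h import *
st()
snap('top','t8.png');snap('scene','s8.png')
E
```

```text
t15.00 tcp [ 561.7 -364.7  189.1] jaw yaw -145.0 down [-0.001 -0.002 -1.   ] j [-3.29e+01  2.68e+01  3.20e+00  6.64e+01 -1.00e-01 -1.58e+02] F [-1.4 -0.2 -3.5] T [ 0.076  0.006 -0.043] gap 29.8
```

View pics/s8.png

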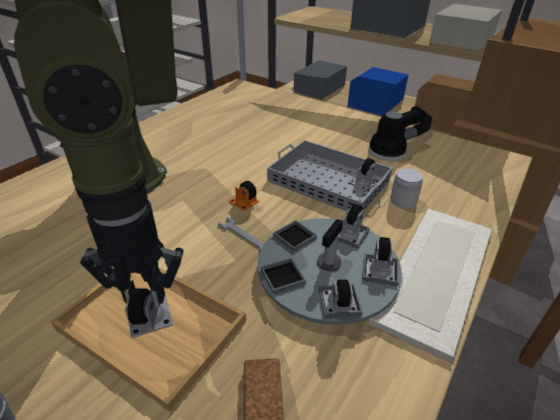

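View pics/t8.png

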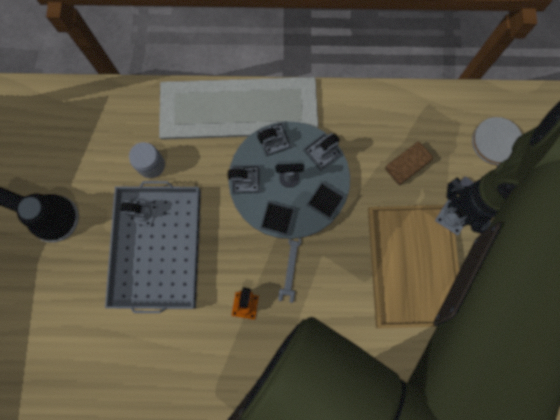

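Request:
send_rows(
  series=[
    [[0,2,-40],0],
    [[0,2,-80],0],
    [[0,2,-110],0],
    [[0,2,-130],0],
    [[0,2,-138],0],
    [[0,2,-142],0],
    [[0,2,-144],0],
    [[0,2,-146],0],
    [[0,2,-146],0],
  ],
)

```text
t: 16.0
tcp_pos: [0.5645, -0.3571, 0.0471]
tcp_rot: [-0.325, 0.629, -0.324, -0.628]
contact_force: [-5.6, 4.8, 11.7]
finger_gap: 0.0298
```

```bash
python3 - <<'E'
from h import *
st()
s=snap('scene','s9.png')
b=cv2.resize(cv2.cvtColor(s['pixels'],cv2.COLOR_RGB2BGR)[220:420,40:260],None,fx=2.7,fy=2.7,interpolation=cv2.INTER_CUBIC);cv2.imwrite('pics/s9c.png',b)
E
```

```text
t16.00 tcp [ 564.5 -357.1   47.1] jaw yaw -144.6 down [ 0.002 -0.    -1.   ] j [-3.230e+01  3.250e+01 -7.300e+00  5.010e+01  1.000e-01 -1.577e+02] F [-5.6  4.8 11.7] T [1.104 1.473 0.02 ] gap 29.8
```

View pics/s9c.png

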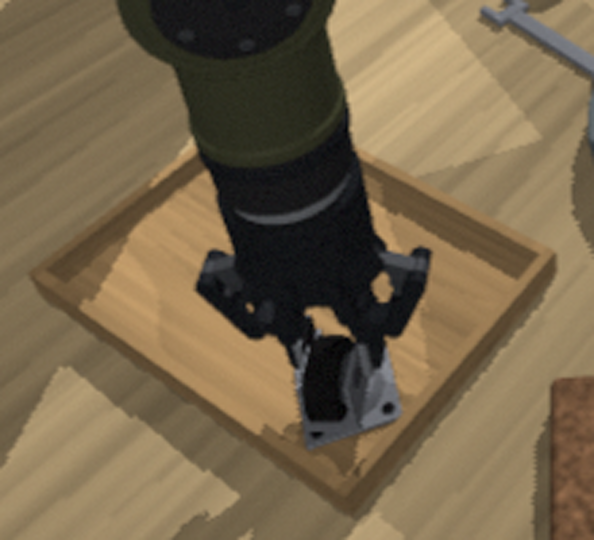

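Request:
send_rows(
  series=[
    [[0,0,0],0],
    [[0,0,0],0],
    [[0,0,0],0],
    [[0,0,20],0],
    [[0,0,60],0],
    [[0,0,110],0],
    [[0,0,145],0],
  ],
  hand=55,
)

```text
t: 16.75
tcp_pos: [0.5645, -0.3584, 0.1918]
tcp_rot: [-0.325, 0.629, -0.325, -0.627]
contact_force: [0.6, -0.9, 0.0]
finger_gap: 0.0468
```

```bash
python3 - <<'E'
from h import *
st()
s=snap('scene','s10.png')
b=cv2.resize(cv2.cvtColor(s['pixels'],cv2.COLOR_RGB2BGR)[220:420,40:260],None,fx=2.7,fy=2.7,interpolation=cv2.INTER_CUBIC);cv2.imwrite('pics/s10c.png',b)
E
```

```text
t16.75 tcp [ 564.5 -358.4  191.8] jaw yaw -144.7 down [ 0.003 -0.002 -1.   ] j [ -32.4   26.5    3.1   66.4    0.  -157.7] F [ 0.6 -0.9  0. ] T [ 0.018 -0.051 -0.025] gap 46.8
```

View pics/s10c.png

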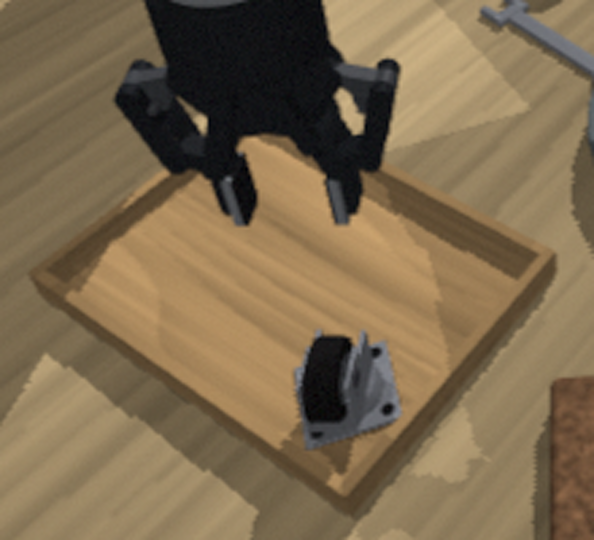

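Request:
send_rows(
  series=[
    [[17,50,0],-8.5],
    [[33,100,0],-17],
    [[50,150,0],-25.5],
    [[66,200,0],-34],
    [[83,250,0],-42.5],
    [[99,300,0],-51],
    [[116,350,0],-59.5],
    [[119,360,0],-68],
    [[119,360,0],-76.5],
    [[119,360,0],-85],
  ],
  hand=75,
)

```text
t: 17.8
tcp_pos: [0.6831, 0.004, 0.188]
tcp_rot: [0.663, -0.246, 0.663, 0.246]
contact_force: [-0.5, -0.5, 0.7]
finger_gap: 0.0639
```

Request:
send_rows(
  series=[
    [[0,0,0],-8.5],
    [[0,0,0],-17],
    [[0,0,0],-25.5],
    [[0,0,0],-34],
    [[0,0,0],-42.5],
    [[0,0,0],-51],
    [[0,0,0],-59.5],
    [[0,0,0],-68],
    [[0,0,0],-76.5],
    [[0,0,0],-85],
  ],
)

```text
t: 18.8
tcp_pos: [0.6828, 0.0021, 0.1882]
tcp_rot: [0.655, 0.267, 0.655, -0.267]
contact_force: [0.1, 0.1, -0.2]
finger_gap: 0.064
```

```bash
python3 - <<'E'
from h import *
st()
E
```

```text
t18.80 tcp [682.8   2.1 188.2] jaw yaw 45.5 down [ 0.  0. -1.] j [ 0.2 28.3  5.4 67.1  0.  44.6] F [ 0.1  0.1 -0.2] T [-0.03   0.007 -0.004] gap 64.0
```

Turn the last 41°, descend onto the handle.

Request:
send_rows(
  series=[
    [[0,0,0],-8.5],
    [[0,0,0],-17],
    [[0,0,0],-25.5],
    [[0,0,-15],-34],
    [[0,0,-35],-41.5],
    [[0,0,-55],-41.5],
    [[0,0,-70],-41.5],
    [[0,0,-77],-41.5],
    [[0,0,-78],-41.5],
  ],
)

```text
t: 19.7
tcp_pos: [0.6821, 0.0021, 0.1093]
tcp_rot: [0.518, 0.48, 0.519, -0.481]
contact_force: [0.1, -0.1, 0.3]
finger_gap: 0.0643
```

```bash
python3 - <<'E'
from h import *
st()
s=snap('scene','s11.png')
b=cv2.resize(cv2.cvtColor(s['pixels'],cv2.COLOR_RGB2BGR)[150:330,220:420],None,fx=3,fy=3,interpolation=cv2.INTER_CUBIC);cv2.imwrite('pics/s11c.png',b)
E
```

```text
t19.70 tcp [682.1   2.1 109.3] jaw yaw 4.4 down [-0.002  0.    -1.   ] j [ 0.2 31.  -0.9 58.2  0.  85.8] F [ 0.1 -0.1  0.3] T [-0.067  0.034  0.032] gap 64.3
```

View pics/s11c.png

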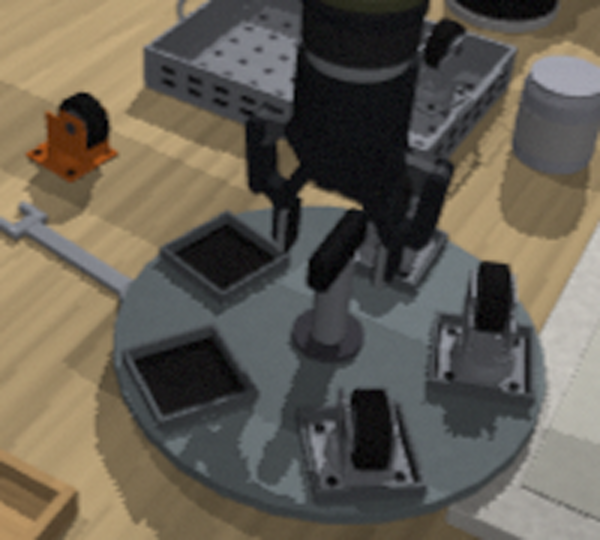

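Request:
send_rows(
  series=[
    [[0,0,0],0],
    [[0,0,0],0],
    [[0,0,0],0],
    [[0,0,0],0],
    [[0,0,0],0],
    [[0,0,0],0],
  ],
  hand=0,
)

```text
t: 20.35
tcp_pos: [0.684, 0.0022, 0.1119]
tcp_rot: [0.52, 0.481, 0.518, -0.48]
contact_force: [2.6, 0.4, 6.0]
finger_gap: 0.0212
```

```bash
python3 - <<'E'
from h import *
st()
E
```

```text
t20.35 tcp [684.    2.2 111.9] jaw yaw 4.4 down [ 0.003  0.    -1.   ] j [ 0.2 30.9 -0.8 58.2  0.  85.8] F [2.6 0.4 6. ] T [-0.019 -0.457 -0.001] gap 21.2
```

Request:
send_rows(
  series=[
    [[0,0,0],4],
    [[0,0,0],10],
    [[0,0,0],18],
    [[0,0,0],26],
    [[0,0,0],34],
  ],
)

```text
t: 20.85
tcp_pos: [0.6839, 0.0021, 0.1119]
tcp_rot: [0.638, 0.307, 0.636, -0.306]
contact_force: [0.9, -0.2, 6.4]
finger_gap: 0.0213
```

```bash
python3 - <<'E'
from h import *
st()
E
```

```text
t20.85 tcp [683.9   2.1 111.9] jaw yaw 38.7 down [ 0.003  0.    -1.   ] j [ 0.2 30.9 -0.8 58.2  0.  51.5] F [ 0.9 -0.2  6.4] T [ 0.073 -0.291 -0.489] gap 21.3
```

Request:
send_rows(
  series=[
    [[0,0,0],8.5],
    [[0,0,0],17],
    [[0,0,0],25.5],
    [[0,0,0],34],
    [[0,0,0],42.5],
    [[0,0,0],51],
    [[0,0,0],59.5],
    [[0,0,0],68],
    [[0,0,0],76.5],
    [[0,0,0],85],
  ],
)

```text
t: 21.85
tcp_pos: [0.6838, 0.0017, 0.1119]
tcp_rot: [0.678, -0.205, 0.676, 0.204]
contact_force: [1.1, -0.9, 6.2]
finger_gap: 0.0214
```

Request:
send_rows(
  series=[
    [[0,0,0],8.5],
    [[0,0,0],17],
    [[0,0,0],25.5],
    [[0,0,0],34],
    [[0,0,0],40],
    [[0,0,0],41],
    [[0,0,0],41],
  ],
)

```text
t: 22.55
tcp_pos: [0.684, 0.0015, 0.1119]
tcp_rot: [0.564, -0.428, 0.563, 0.427]
contact_force: [2.3, -1.3, 5.3]
finger_gap: 0.0213
```

Request:
send_rows(
  series=[
    [[0,0,0],0],
    [[0,0,0],0],
    [[0,0,0],0],
    [[0,0,20],0],
    [[0,0,50],0],
    [[0,0,75],0],
    [[0,0,75],0],
  ],
  hand=75,
)

```text
t: 23.25
tcp_pos: [0.6846, 0.0023, 0.1894]
tcp_rot: [0.565, -0.429, 0.562, 0.426]
contact_force: [1.0, 0.7, 0.3]
finger_gap: 0.0643
```

```bash
python3 - <<'E'
from h import *
st()
s=snap('scene','s12.png')
for w in wheels(s,(.686,0)): print(np.round(w[0],1),[round(x,1) for x in w[1:]])
b=cv2.resize(cv2.cvtColor(s['pixels'],cv2.COLOR_RGB2BGR)[150:330,220:420],None,fx=3,fy=3,interpolation=cv2.INTER_CUBIC);cv2.imwrite('pics/s12c.png',b)
E
```

```text
t23.25 tcp [684.6   2.3 189.4] jaw yaw 164.4 down [ 0.006  0.    -1.   ] j [  0.2  28.2   5.4  66.9   0.  -74.2] F [1.  0.7 0.3] T [ 0.021 -0.061 -0.025] gap 64.3
[644.  117.5] [np.float64(118.7), 39.4, 25.3]
[576.1 -20.1] [np.float64(74.2), 44.5, 32.2]
[ 649.8 -122.6] [np.float64(59.7), 48.0, 30.7]
```

View pics/s12c.png

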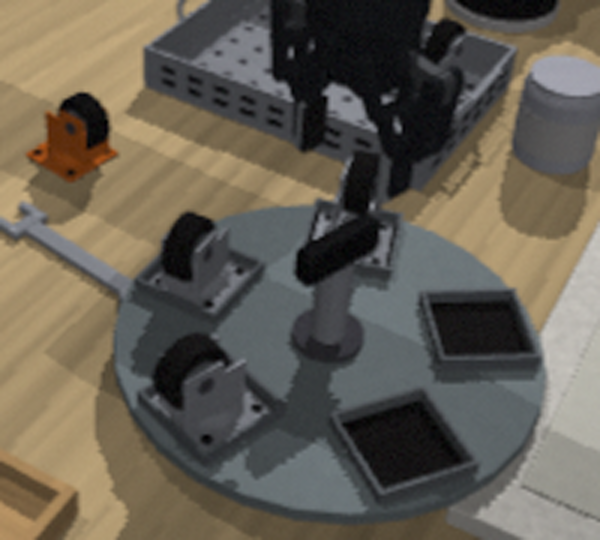

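Request:
send_rows(
  series=[
    [[-40,-1,0],-8.5],
    [[-80,-2,0],-17],
    [[-110,-3,0],-25.5],
    [[-110,-3,0],-34],
    [[-110,-3,0],-42.5],
    [[-110,-3,0],-51],
    [[-110,-3,0],-59.5],
    [[-110,-3,0],-68],
    [[-110,-3,0],-76.5],
    [[-110,-3,0],-85],
  ],
)

```text
t: 24.3
tcp_pos: [0.5714, -0.0008, 0.1837]
tcp_rot: [0.703, 0.067, 0.705, -0.067]
contact_force: [0.3, -0.6, -0.0]
finger_gap: 0.064
```

Request:
send_rows(
  series=[
    [[0,0,0],-8.5],
    [[0,0,0],-17],
    [[0,0,0],-25.5],
    [[0,0,0],-34],
    [[0,0,0],-42.5],
    [[0,0,0],-51],
    [[0,0,-15],-59.5],
    [[0,0,-35],-68],
    [[0,0,-50],-76.5],
    [[0,0,-60],-77.4],
  ],
)

```text
t: 25.3
tcp_pos: [0.5707, -0.0008, 0.1227]
tcp_rot: [0.507, 0.49, 0.509, -0.492]
contact_force: [-0.3, 0.3, -0.4]
finger_gap: 0.0641
```

```bash
python3 - <<'E'
from h import *
st()
E
```

```text
t25.30 tcp [570.7  -0.8 122.7] jaw yaw 1.9 down [-0.004  0.    -1.   ] j [ -0.1  19.3 -17.   53.9   0.   88. ] F [-0.3  0.3 -0.4] T [-0.051 -0.009  0.006] gap 64.1
```

Request:
send_rows(
  series=[
    [[1,0,-20],0],
    [[1,0,-38],0],
    [[1,0,-49],0],
    [[1,0,-51],0],
    [[1,0,-51],0],
  ],
)

```text
t: 25.8
tcp_pos: [0.5734, -0.0009, 0.0742]
tcp_rot: [0.509, 0.491, 0.509, -0.491]
contact_force: [-0.3, -0.4, -0.4]
finger_gap: 0.064
```

```bash
python3 - <<'E'
from h import *
st()
s=snap('scene','s13.png')
b=cv2.resize(cv2.cvtColor(s['pixels'],cv2.COLOR_RGB2BGR)[150:330,220:420],None,fx=3,fy=3,interpolation=cv2.INTER_CUBIC);cv2.imwrite('pics/s13c.png',b)
E
```

```text
t25.80 tcp [573.4  -0.9  74.2] jaw yaw 2.1 down [-0.001 -0.    -1.   ] j [ -0.1  22.1 -20.1  47.9  -0.   87.9] F [-0.3 -0.4 -0.4] T [-0.034 -0.031 -0.028] gap 64.0
```

View pics/s13c.png

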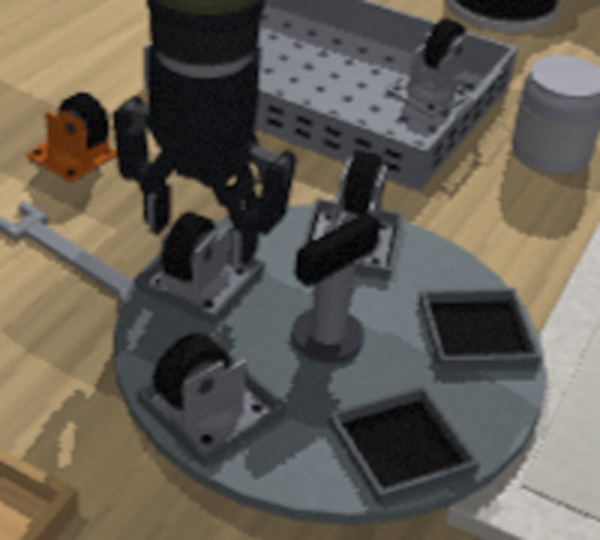

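Request:
send_rows(
  series=[
    [[0,0,-3],0],
    [[0,0,-3],0],
    [[0,0,-3],0],
    [[0,0,-3],0],
    [[0,0,-3],0],
    [[0,0,-2],0],
  ],
  hand=0,
)

```text
t: 26.45
tcp_pos: [0.5734, -0.0009, 0.0722]
tcp_rot: [0.509, 0.491, 0.509, -0.491]
contact_force: [-0.2, -0.3, -3.3]
finger_gap: 0.0297
```

Request:
send_rows(
  series=[
    [[0,0,0],8],
    [[0,0,0],16],
    [[0,0,0],24],
    [[0,0,0],32],
    [[0,0,0],40],
    [[0,0,0],48],
    [[0,0,0],56],
    [[0,0,0],64],
    [[0,0,0],72],
    [[0,0,0],80],
  ],
)

```text
t: 27.45
tcp_pos: [0.5735, -0.0005, 0.0722]
tcp_rot: [0.705, 0.047, 0.706, -0.047]
contact_force: [0.2, 2.4, -0.4]
finger_gap: 0.0299
```

```bash
python3 -c "
from h import *
st()"
```

```text
t27.45 tcp [ 5.735e+02 -5.000e-01  7.220e+01] jaw yaw 82.3 down [-0.     0.001 -1.   ] j [ -0.1  22.2 -20.2  47.6   0.    7.6] F [ 0.2  2.4 -0.4] T [ 0.223 -0.083 -0.004] gap 29.9
```

Request:
send_rows(
  series=[
    [[0,0,0],7],
    [[0,0,0],14],
    [[0,0,0],21],
  ],
)

```text
t: 27.75
tcp_pos: [0.5734, -0.0004, 0.0721]
tcp_rot: [0.702, -0.082, 0.702, 0.082]
contact_force: [0.1, 1.8, 0.3]
finger_gap: 0.0301
```

```bash
python3 -c "
from h import *
st()"
```

```text
t27.75 tcp [ 5.734e+02 -4.000e-01  7.210e+01] jaw yaw 103.3 down [-0.001  0.001 -1.   ] j [ -0.1  22.2 -20.2  47.6   0.1 -13.4] F [0.1 1.8 0.3] T [ 0.225 -0.086 -0.016] gap 30.1
```

Request:
send_rows(
  series=[
    [[0,0,0],7],
    [[0,0,0],14],
    [[0,0,0],21],
  ],
)

```text
t: 28.05
tcp_pos: [0.5732, -0.0003, 0.0721]
tcp_rot: [0.676, -0.208, 0.676, 0.209]
contact_force: [-1.0, 1.0, 1.8]
finger_gap: 0.0296
```

```bash
python3 -c "
from h import *
st()"
```

```text
t28.05 tcp [ 5.732e+02 -3.000e-01  7.210e+01] jaw yaw 124.3 down [-0.001  0.001 -1.   ] j [ -0.1  22.2 -20.2  47.6   0.1 -34.4] F [-1.   1.   1.8] T [0.38  0.038 0.005] gap 29.6
```

Request:
send_rows(
  series=[
    [[0,0,0],7],
    [[0,0,0],14],
    [[0,0,0],21],
  ],
)

```text
t: 28.35
tcp_pos: [0.573, -0.0001, 0.0721]
tcp_rot: [0.626, -0.328, 0.626, 0.329]
contact_force: [-0.9, 2.2, 1.8]
finger_gap: 0.0297
```

```bash
python3 -c "
from h import *
st()"
```

```text
t28.35 tcp [ 5.73e+02 -1.00e-01  7.21e+01] jaw yaw 145.3 down [-0.001  0.002 -1.   ] j [ -0.1  22.2 -20.2  47.6   0.1 -55.4] F [-0.9  2.2  1.8] T [ 0.538  0.258 -0.07 ] gap 29.7
```

Request:
send_rows(
  series=[
    [[0,0,0],7],
    [[0,0,0],14],
    [[0,0,0],21],
  ],
)

```text
t: 28.65
tcp_pos: [0.5728, 0.0, 0.0721]
tcp_rot: [0.556, -0.436, 0.556, 0.438]
contact_force: [-1.5, 2.6, 2.6]
finger_gap: 0.0298
```

```bash
python3 -c "
from h import *
st();avg(4)"
```

```text
t28.65 tcp [572.8   0.   72.1] jaw yaw 166.3 down [-0.002  0.002 -1.   ] j [ -0.1  22.2 -20.3  47.6   0.1 -76.4] F [-1.5  2.6  2.6] T [ 0.599  0.401 -0.018] gap 29.8
T [0.505 0.339 0.001] sd [0.065 0.035 0.006] F [-1.9  2.4  2. ]
```

Request:
send_rows(
  series=[
    [[0,0,30],0],
    [[0,0,70],0],
    [[0,0,115],0],
    [[-2,-30,118],0],
    [[-4,-75,118],0],
    [[-6,-120,118],0],
    [[-8,-165,118],0],
    [[-10,-210,118],0],
    [[-12,-250,118],0],
    [[-12,-267,118],0],
  ],
)

```text
t: 29.85
tcp_pos: [0.5605, -0.2719, 0.1894]
tcp_rot: [0.558, -0.434, 0.559, 0.433]
contact_force: [0.0, 0.8, -3.2]
finger_gap: 0.03
```

```bash
python3 - <<'E'
from h import *
st()
s=snap('scene','s14.png');snap('top','t14.png')
E
```

```text
t29.85 tcp [ 560.5 -271.9  189.4] jaw yaw 165.7 down [-0.001 -0.002 -1.   ] j [-2.580e+01  2.180e+01 -4.200e+00  6.400e+01 -1.000e-01 -1.015e+02] F [ 0.   0.8 -3.2] T [-0.006 -0.018  0.014] gap 30.0
```

View pics/s14.png

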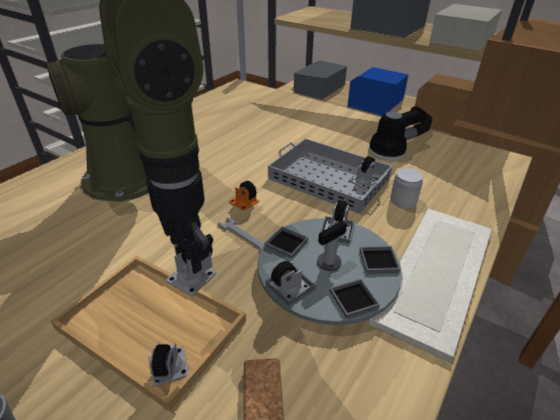

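Request:
send_rows(
  series=[
    [[0,0,-40],0],
    [[0,0,-80],0],
    [[0,0,-110],0],
    [[0,0,-130],0],
    [[0,0,-138],0],
    [[0,0,-142],0],
    [[0,0,-144],0],
    [[0,0,-144],0],
  ],
)

```text
t: 30.75
tcp_pos: [0.5625, -0.268, 0.0474]
tcp_rot: [0.557, -0.436, 0.557, 0.435]
contact_force: [-0.1, 0.2, -2.5]
finger_gap: 0.0298
```

```bash
python3 - <<'E'
from h import *
st()
E
```

```text
t30.75 tcp [ 562.5 -268.    47.4] jaw yaw 166.0 down [ 0.001 -0.001 -1.   ] j [ -25.5   28.2  -14.4   47.3    0.  -101.5] F [-0.1  0.2 -2.5] T [-0.055  0.054 -0.013] gap 29.8
```

Request:
send_rows(
  series=[
    [[0,0,-1],0],
    [[0,0,-2],0],
    [[0,0,-2],0],
  ],
)

```text
t: 31.05
tcp_pos: [0.5626, -0.2683, 0.0462]
tcp_rot: [0.558, -0.436, 0.557, 0.435]
contact_force: [-1.2, 0.9, 5.3]
finger_gap: 0.0297
```

Request:
send_rows(
  series=[
    [[0,0,0],0],
    [[0,0,0],0],
    [[0,0,0],0],
    [[0,0,20],0],
    [[0,0,60],0],
    [[0,0,110],0],
    [[0,0,145],0],
  ],
  hand=55,
)

```text
t: 31.75
tcp_pos: [0.5623, -0.2682, 0.1924]
tcp_rot: [0.558, -0.436, 0.557, 0.435]
contact_force: [0.5, 0.3, 0.3]
finger_gap: 0.0467
```

```bash
python3 - <<'E'
from h import *
st()
s=snap('scene','s15.png')
b=cv2.resize(cv2.cvtColor(s['pixels'],cv2.COLOR_RGB2BGR)[200:420,40:400],None,fx=2.2,fy=2.2,interpolation=cv2.INTER_CUBIC);cv2.imwrite('pics/s15c.png',b)
E
```

```text
t31.75 tcp [ 562.3 -268.2  192.4] jaw yaw 166.0 down [ 0.002 -0.001 -1.   ] j [ -25.5   21.6   -4.2   64.1    0.  -101.5] F [0.5 0.3 0.3] T [-0.032 -0.068  0.04 ] gap 46.7
```

View pics/s15c.png

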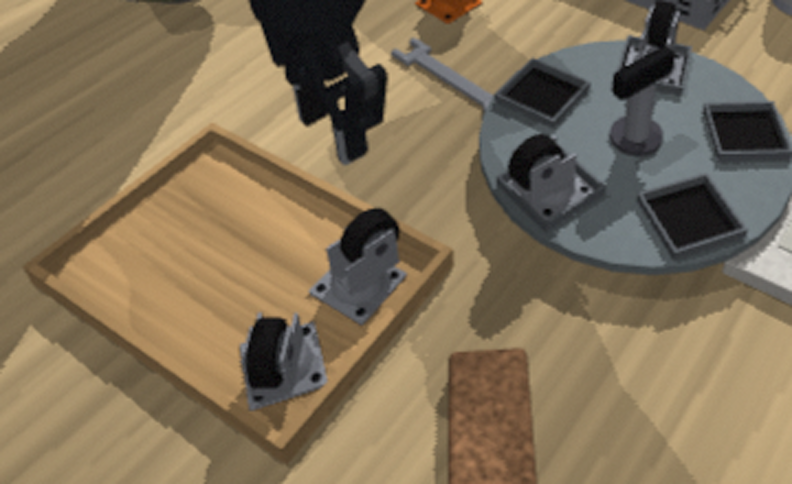

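Request:
send_rows(
  series=[
    [[20,40,0],-8.5],
    [[40,80,0],-17],
    [[60,120,0],-25.5],
    [[80,150,0],-34],
    [[90,165,0],-42.5],
    [[90,165,0],-51],
    [[90,165,0],-59.5],
    [[90,165,0],-68],
    [[90,165,0],-76.5],
    [[90,165,0],-85],
  ],
  hand=75,
)

```text
t: 32.8
tcp_pos: [0.6516, -0.1028, 0.1889]
tcp_rot: [0.705, 0.058, 0.705, -0.058]
contact_force: [0.1, 0.5, -0.1]
finger_gap: 0.0641
```

Request:
send_rows(
  series=[
    [[0,0,0],-8.5],
    [[0,0,0],-17],
    [[0,0,0],-25.5],
    [[0,0,0],-34],
    [[0,0,0],-42.5],
    [[0,0,0],-51],
    [[0,0,0],-59.5],
    [[0,0,-15],-68],
    [[0,0,-35],-76.5],
    [[0,0,-55],-85],
  ],
)

```text
t: 33.8
tcp_pos: [0.6518, -0.1029, 0.1337]
tcp_rot: [0.481, 0.519, 0.481, -0.518]
contact_force: [0.7, 0.4, -1.0]
finger_gap: 0.064
```

Request:
send_rows(
  series=[
    [[0,0,-10],-8.5],
    [[0,0,-25],-12.5],
    [[0,0,-45],-12.5],
    [[0,0,-60],-12.5],
    [[0,0,-65],-12.5],
    [[0,0,-65],-12.5],
  ],
)

```text
t: 34.4
tcp_pos: [0.6509, -0.1028, 0.0684]
tcp_rot: [-0.423, -0.566, -0.424, 0.567]
contact_force: [-0.9, 0.3, 0.1]
finger_gap: 0.0641
```

```bash
python3 - <<'E'
from h import *
st()
s=snap('scene','s16.png')
b=cv2.resize(cv2.cvtColor(s['pixels'],cv2.COLOR_RGB2BGR)[150:330,220:420],None,fx=3,fy=3,interpolation=cv2.INTER_CUBIC);cv2.imwrite('pics/s16c.png',b)
E
```

```text
t34.40 tcp [ 650.9 -102.8   68.4] jaw yaw -16.5 down [-0.002  0.    -1.   ] j [-9.  30.6 -7.3 52.2  0.  97.5] F [-0.9  0.3  0.1] T [-0.016  0.003  0.018] gap 64.1
```

View pics/s16c.png

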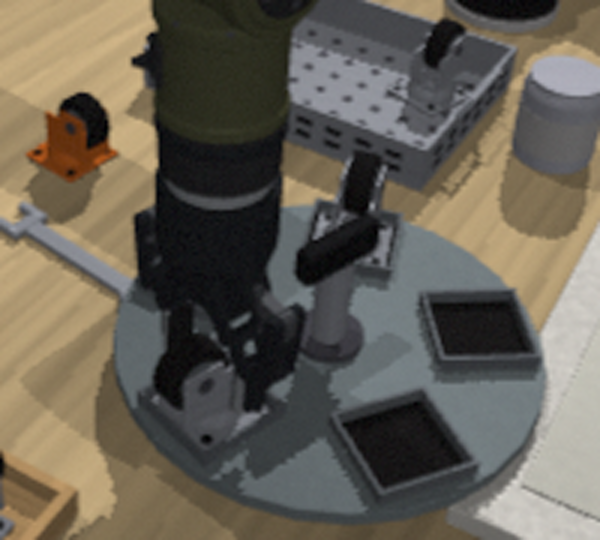

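Request:
send_rows(
  series=[
    [[0,0,3],0],
    [[0,0,3],0],
    [[0,0,3],0],
    [[0,0,3],0],
    [[0,0,3],0],
    [[0,0,3],0],
  ],
  hand=0,
)

```text
t: 35.05
tcp_pos: [0.6525, -0.103, 0.074]
tcp_rot: [0.424, 0.567, 0.423, -0.566]
contact_force: [-0.9, -0.1, 5.5]
finger_gap: 0.03
```

Request:
send_rows(
  series=[
    [[0,0,0],8],
    [[0,0,0],16],
    [[0,0,0],24],
    [[0,0,0],32],
    [[0,0,0],40],
    [[0,0,0],48],
    [[0,0,0],56],
    [[0,0,0],64],
    [[0,0,0],72],
    [[0,0,0],80],
  ],
)

```text
t: 36.05
tcp_pos: [0.6521, -0.1031, 0.074]
tcp_rot: [0.689, 0.16, 0.688, -0.16]
contact_force: [-2.9, -1.6, 7.4]
finger_gap: 0.0297
```

```bash
python3 -c "
from h import *
st()"
```

```text
t36.05 tcp [ 652.1 -103.1   74. ] jaw yaw 63.8 down [ 0.001 -0.001 -1.   ] j [-9.  30.3 -7.1 52.6 -0.  17.2] F [-2.9 -1.6  7.4] T [0.048 0.632 0.043] gap 29.7
```

Request:
send_rows(
  series=[
    [[0,0,0],7],
    [[0,0,0],14],
    [[0,0,0],21],
  ],
)

```text
t: 36.35
tcp_pos: [0.6521, -0.1033, 0.0741]
tcp_rot: [0.707, 0.032, 0.706, -0.032]
contact_force: [-2.9, -0.9, 6.8]
finger_gap: 0.03
```

```bash
python3 -c "
from h import *
st()"
```

```text
t36.35 tcp [ 652.1 -103.3   74.1] jaw yaw 84.8 down [ 0.002 -0.001 -1.   ] j [-9.  30.3 -7.1 52.6 -0.  -3.8] F [-2.9 -0.9  6.8] T [-0.042  0.66   0.019] gap 30.0
```

Request:
send_rows(
  series=[
    [[0,0,0],7],
    [[0,0,0],14],
    [[0,0,0],21],
  ],
)

```text
t: 36.65
tcp_pos: [0.652, -0.1034, 0.074]
tcp_rot: [0.701, -0.097, 0.7, 0.097]
contact_force: [-2.7, -1.1, 7.7]
finger_gap: 0.0295
```

```bash
python3 -c "
from h import *
st()"
```

```text
t36.65 tcp [ 652.  -103.4   74. ] jaw yaw 105.8 down [ 0.001 -0.001 -1.   ] j [ -9.   30.3  -7.1  52.6  -0.  -24.8] F [-2.7 -1.1  7.7] T [-0.098  0.657 -0.03 ] gap 29.5
```

Request:
send_rows(
  series=[
    [[0,0,0],7],
    [[0,0,0],14],
    [[0,0,0],21],
  ],
)

```text
t: 36.95
tcp_pos: [0.6521, -0.1035, 0.074]
tcp_rot: [0.671, -0.224, 0.671, 0.222]
contact_force: [-1.7, -1.2, 6.8]
finger_gap: 0.0297
```

```bash
python3 -c "
from h import *
st()"
```

```text
t36.95 tcp [ 652.1 -103.5   74. ] jaw yaw 126.8 down [ 0.001 -0.001 -1.   ] j [ -9.   30.3  -7.1  52.6  -0.1 -45.8] F [-1.7 -1.2  6.8] T [-0.151  0.667  0.012] gap 29.7
```

Request:
send_rows(
  series=[
    [[0,0,0],7],
    [[0,0,0],14],
    [[0,0,0],21],
  ],
)

```text
t: 37.25
tcp_pos: [0.6521, -0.1036, 0.074]
tcp_rot: [0.619, -0.342, 0.619, 0.341]
contact_force: [-2.3, -2.0, 7.5]
finger_gap: 0.0299
```

```bash
python3 -c "
from h import *
st();avg(4)"
```

```text
t37.25 tcp [ 652.1 -103.6   74. ] jaw yaw 147.8 down [ 0.002 -0.001 -1.   ] j [ -9.   30.3  -7.   52.6  -0.1 -66.8] F [-2.3 -2.   7.5] T [-0.263  0.683 -0.026] gap 29.9
T [-0.227  0.7    0.024] sd [0.033 0.026 0.031] F [-2.  -1.6  6.5]
```

Request:
send_rows(
  series=[
    [[0,0,30],0],
    [[0,0,70],0],
    [[0,0,112],0],
    [[-25,-22,117],0],
    [[-58,-52,117],0],
    [[-92,-82,117],0],
    [[-126,-112,117],0],
    [[-155,-138,117],0],
    [[-176,-158,117],0],
    [[-184,-164,117],0],
  ],
)

```text
t: 38.45
tcp_pos: [0.4652, -0.2684, 0.1894]
tcp_rot: [0.62, -0.339, 0.621, 0.339]
contact_force: [0.8, 0.0, -2.8]
finger_gap: 0.0296
```

```bash
python3 - <<'E'
from h import *
st()
s=snap('scene','s17.png');
E
```

```text
t38.45 tcp [ 465.2 -268.4  189.4] jaw yaw 147.3 down [-0.001 -0.    -1.   ] j [-30.   12.9 -16.5  60.7  -0.1 -87.3] F [ 0.8  0.  -2.8] T [-0.003 -0.007  0.007] gap 29.6
```

View pics/s17.png

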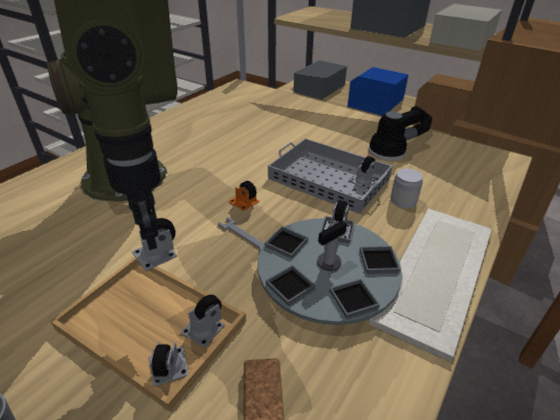

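Request:
send_rows(
  series=[
    [[0,0,-40],0],
    [[0,0,-80],0],
    [[0,0,-110],0],
    [[0,0,-130],0],
    [[0,0,-138],0],
    [[0,0,-141],0],
    [[0,0,-143],0],
    [[0,0,-143],0],
  ],
)

```text
t: 39.3
tcp_pos: [0.4681, -0.2663, 0.0481]
tcp_rot: [0.62, -0.34, 0.62, 0.34]
contact_force: [-1.2, 1.3, -0.4]
finger_gap: 0.0297
```

```bash
python3 - <<'E'
from h import *
st()
E
```

```text
t39.30 tcp [ 468.1 -266.3   48.1] jaw yaw 147.5 down [ 0.001  0.    -1.   ] j [-29.7  20.5 -26.6  42.9   0.  -87.2] F [-1.2  1.3 -0.4] T [ 0.25   0.513 -0.036] gap 29.7
```

Request:
send_rows(
  series=[
    [[0,0,-1],0],
    [[0,0,-1],0],
  ],
)

```text
t: 39.5
tcp_pos: [0.4684, -0.2665, 0.048]
tcp_rot: [0.62, -0.341, 0.619, 0.34]
contact_force: [-6.7, 5.1, 15.4]
finger_gap: 0.0299
```

Request:
send_rows(
  series=[
    [[0,0,0],0],
    [[0,0,0],0],
    [[0,0,0],0],
    [[0,0,20],0],
    [[0,0,60],0],
    [[0,0,110],0],
    [[0,0,145],0],
  ],
  hand=55,
)

```text
t: 40.2
tcp_pos: [0.4686, -0.2674, 0.1936]
tcp_rot: [0.62, -0.341, 0.619, 0.339]
contact_force: [1.2, -0.4, 0.1]
finger_gap: 0.0467
```

```bash
python3 - <<'E'
from h import *
st()
s=snap('scene','s18.png')
b=cv2.resize(cv2.cvtColor(s['pixels'],cv2.COLOR_RGB2BGR)[200:420,40:400],None,fx=2.2,fy=2.2,interpolation=cv2.INTER_CUBIC);cv2.imwrite('pics/s18c.png',b)
E
```

```text
t40.20 tcp [ 468.6 -267.4  193.6] jaw yaw 147.5 down [ 0.003 -0.001 -1.   ] j [-29.7  12.8 -16.   61.    0.  -87.2] F [ 1.2 -0.4  0.1] T [-0.039 -0.072 -0.027] gap 46.7
```

View pics/s18c.png

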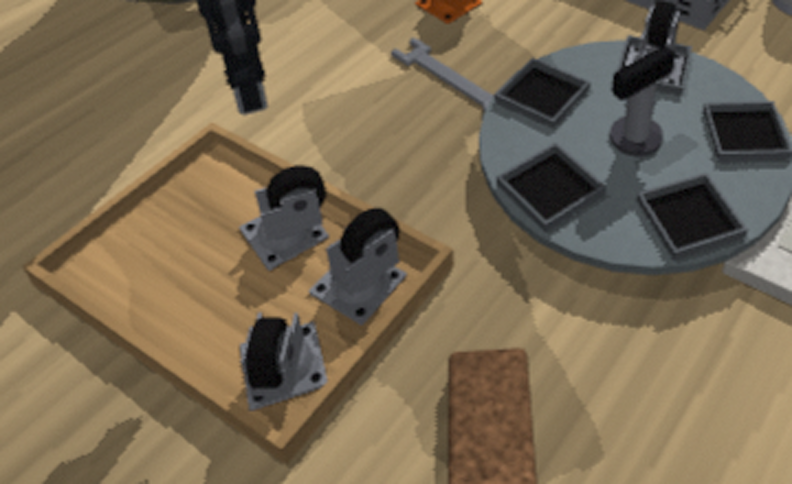

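```bash
python3 - <<'E'
from h import *
s=snap('top','t19.png')
for w in wheels(s,(.681,.004),zlo=.1): print(np.round(w[0],1),[round(x,1) for x in w[1:]])
b=cv2.resize(cv2.cvtColor(s['pixels'],cv2.COLOR_RGB2BGR)[100:330,90:370],None,fx=2.5,fy=2.5,interpolation=cv2.INTER_CUBIC);cv2.imwrite('pics/t19c.png',np.clip(b*1.5,0,255).astype(np.uint8))
E
```

```text
[642.1 123.1] [np.float64(109.8), 33.7, 19.0]
```

View pics/t19c.png

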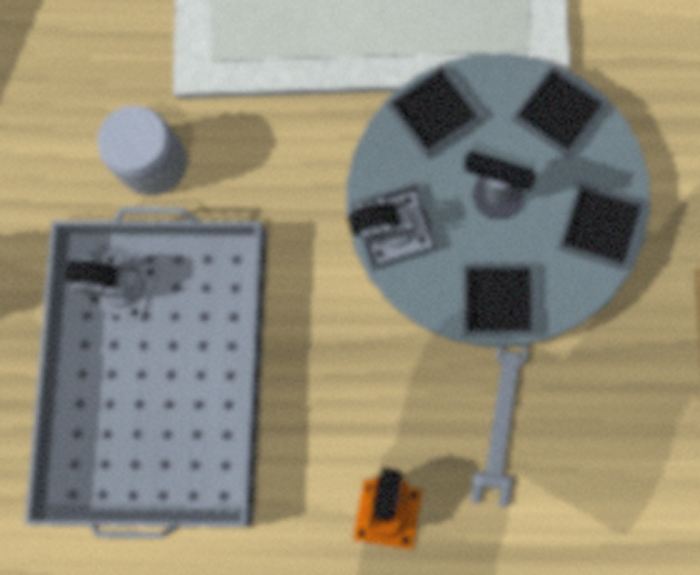

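Request:
send_rows(
  series=[
    [[20,42,0],-8.5],
    [[40,84,0],-17],
    [[60,126,0],-25.5],
    [[80,168,0],-34],
    [[100,210,0],-42.5],
    [[120,252,0],-51],
    [[140,294,0],-59.5],
    [[160,336,0],-68],
    [[180,372,0],-76.5],
    [[180,372,0],-85],
  ],
  hand=75,
)

```text
t: 41.3
tcp_pos: [0.6495, 0.1102, 0.1889]
tcp_rot: [0.691, 0.15, 0.691, -0.149]
contact_force: [-0.3, -0.6, 0.2]
finger_gap: 0.0639
```

Request:
send_rows(
  series=[
    [[0,0,0],-8.5],
    [[0,0,0],-17],
    [[0,0,0],-25.5],
    [[0,0,-15],-34],
    [[0,0,-35],-42.5],
    [[0,0,-55],-46.5],
    [[0,0,-80],-46.5],
    [[0,0,-105],-46.5],
    [[0,0,-118],-46.5],
    [[0,0,-120],-46.5],
  ],
)

```text
t: 42.3
tcp_pos: [0.6459, 0.1049, 0.0678]
tcp_rot: [0.575, 0.409, 0.577, -0.411]
contact_force: [-1.0, 0.3, 0.1]
finger_gap: 0.0641
```

```bash
python3 - <<'E'
from h import *
st()
s=snap('scene','s20.png')
b=cv2.resize(cv2.cvtColor(s['pixels'],cv2.COLOR_RGB2BGR)[150:330,220:420],None,fx=3,fy=3,interpolation=cv2.INTER_CUBIC);cv2.imwrite('pics/s20c.png',b)
E
```

```text
t42.30 tcp [645.9 104.9  67.8] jaw yaw 19.1 down [-0.004 -0.001 -1.   ] j [ 9.2 30.3 -7.9 52.   0.  80.1] F [-1.   0.3  0.1] T [0.07  0.028 0.01 ] gap 64.1
```

View pics/s20c.png

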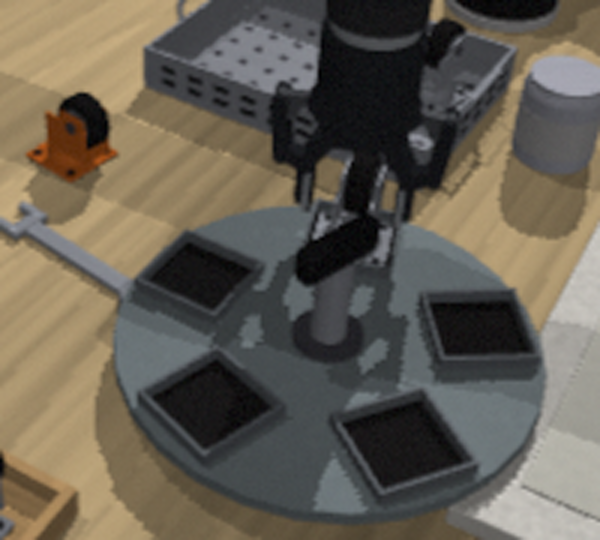

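Request:
send_rows(
  series=[
    [[1,0,3],-3],
    [[1,0,3],-3],
    [[1,0,3],-3],
    [[1,0,3],-3],
    [[1,0,3],-3],
    [[1,0,3],-3],
  ],
  hand=0,
)

```text
t: 42.95
tcp_pos: [0.6498, 0.1052, 0.0752]
tcp_rot: [0.566, 0.426, 0.564, -0.424]
contact_force: [-1.5, -1.0, 5.3]
finger_gap: 0.03
```

Request:
send_rows(
  series=[
    [[0,0,0],8],
    [[0,0,0],16],
    [[0,0,0],24],
    [[0,0,0],32],
    [[0,0,0],40],
    [[0,0,0],48],
    [[0,0,0],56],
    [[0,0,0],64],
    [[0,0,0],72],
    [[0,0,0],80],
  ],
)

```text
t: 43.95
tcp_pos: [0.6506, 0.1063, 0.0753]
tcp_rot: [0.707, -0.039, 0.704, 0.041]
contact_force: [1.7, 3.1, 3.7]
finger_gap: 0.0297
```

```bash
python3 -c "
from h import *
st()"
```

```text
t43.95 tcp [650.6 106.3  75.3] jaw yaw 96.5 down [ 0.004  0.002 -1.   ] j [ 9.2 30.  -7.4 52.4  0.1  2.7] F [1.7 3.1 3.7] T [ 0.63  -0.187  0.097] gap 29.7
```

Request:
send_rows(
  series=[
    [[0,0,0],7],
    [[0,0,0],14],
    [[0,0,0],21],
  ],
)

```text
t: 44.25
tcp_pos: [0.6503, 0.1064, 0.0753]
tcp_rot: [0.688, -0.167, 0.685, 0.168]
contact_force: [0.8, 3.6, 5.6]
finger_gap: 0.0298
```

```bash
python3 -c "
from h import *
st()"
```

```text
t44.25 tcp [650.3 106.4  75.3] jaw yaw 117.5 down [ 0.004  0.003 -1.   ] j [  9.2  30.   -7.4  52.4   0.1 -18.2] F [0.8 3.6 5.6] T [ 0.64  -0.013  0.004] gap 29.8
```

Request:
send_rows(
  series=[
    [[0,0,0],7],
    [[0,0,0],14],
    [[0,0,0],21],
  ],
)

```text
t: 44.55
tcp_pos: [0.65, 0.1065, 0.0752]
tcp_rot: [0.646, -0.29, 0.643, 0.291]
contact_force: [0.1, 3.6, 5.4]
finger_gap: 0.0296
```

```bash
python3 -c "
from h import *
st()"
```

```text
t44.55 tcp [650.  106.5  75.2] jaw yaw 138.5 down [ 0.003  0.003 -1.   ] j [  9.2  30.   -7.4  52.4   0.1 -39.2] F [0.1 3.6 5.4] T [0.694 0.228 0.013] gap 29.6
```

Request:
send_rows(
  series=[
    [[0,0,0],7],
    [[0,0,0],14],
    [[0,0,0],21],
  ],
)

```text
t: 44.85
tcp_pos: [0.6497, 0.1066, 0.0753]
tcp_rot: [0.582, -0.403, 0.58, 0.403]
contact_force: [-1.4, 2.8, 5.9]
finger_gap: 0.0299
```

```bash
python3 -c "
from h import *
st()"
```

```text
t44.85 tcp [649.7 106.6  75.3] jaw yaw 159.5 down [ 0.003  0.003 -1.   ] j [  9.2  30.   -7.4  52.5   0.1 -60.2] F [-1.4  2.8  5.9] T [0.695 0.485 0.039] gap 29.9
```

Request:
send_rows(
  series=[
    [[0,0,0],7],
    [[0,0,0],14],
    [[0,0,0],21],
  ],
)

```text
t: 45.15
tcp_pos: [0.6494, 0.1064, 0.0752]
tcp_rot: [0.499, -0.502, 0.497, 0.502]
contact_force: [-2.4, 2.5, 6.6]
finger_gap: 0.0299
```

```bash
python3 -c "
from h import *
st();avg(4)"
```

```text
t45.15 tcp [649.4 106.4  75.2] jaw yaw -179.5 down [ 0.002  0.003 -1.   ] j [  9.2  30.   -7.4  52.5   0.1 -81.2] F [-2.4  2.5  6.6] T [ 0.588  0.718 -0.033] gap 29.9
T [ 0.529  0.621 -0.006] sd [0.025 0.035 0.018] F [-1.3  2.6  6.6]
```

Request:
send_rows(
  series=[
    [[0,0,30],0],
    [[0,0,70],0],
    [[0,0,112],0],
    [[-10,-25,116],0],
    [[-25,-65,116],0],
    [[-43,-110,116],0],
    [[-61,-155,116],0],
    [[-79,-200,116],0],
    [[-97,-245,116],0],
    [[-115,-290,116],0],
  ],
)

```text
t: 46.35
tcp_pos: [0.5325, -0.1864, 0.1895]
tcp_rot: [-0.499, 0.501, -0.499, -0.501]
contact_force: [1.4, -0.5, -2.5]
finger_gap: 0.0295
```

```bash
python3 - <<'E'
from h import *
st()
s=snap('scene','s21.png');
E
```

```text
t46.35 tcp [ 532.5 -186.4  189.5] jaw yaw -179.8 down [ 0.  0. -1.] j [ -19.3   15.6  -12.9   61.5    0.  -109.5] F [ 1.4 -0.5 -2.5] T [-0.005 -0.063 -0.009] gap 29.5
```

View pics/s21.png

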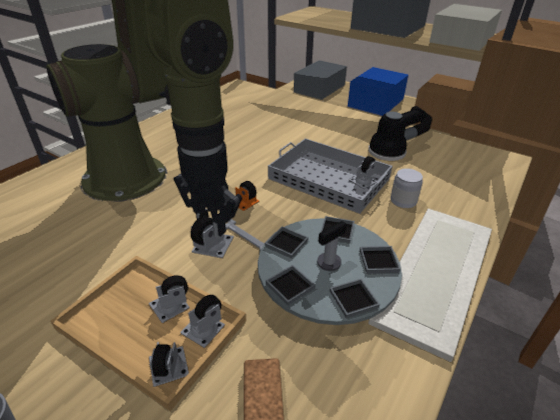

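Request:
send_rows(
  series=[
    [[-18,-45,0],0],
    [[-36,-90,0],0],
    [[-54,-135,0],0],
    [[-68,-168,0],0],
    [[-70,-173,0],0],
    [[-70,-173,0],0],
  ],
)

```text
t: 47.0
tcp_pos: [0.463, -0.3586, 0.1892]
tcp_rot: [0.5, -0.5, 0.5, 0.5]
contact_force: [-0.2, 0.2, -3.5]
finger_gap: 0.0295
```

Request:
send_rows(
  series=[
    [[0,0,-40],0],
    [[0,0,-80],0],
    [[0,0,-110],0],
    [[0,0,-128],0],
    [[0,0,-136],0],
    [[0,0,-140],0],
    [[0,0,-140],0],
  ],
)

```text
t: 47.7
tcp_pos: [0.4644, -0.3573, 0.0502]
tcp_rot: [-0.499, 0.501, -0.499, -0.501]
contact_force: [-0.2, 0.1, -3.4]
finger_gap: 0.0295
```

```bash
python3 - <<'E'
from h import *
st()
s=snap('scene','s22.png')
b=cv2.resize(cv2.cvtColor(s['pixels'],cv2.COLOR_RGB2BGR)[200:420,40:400],None,fx=2.2,fy=2.2,interpolation=cv2.INTER_CUBIC);cv2.imwrite('pics/s22c.png',b)
E
```

```text
t47.70 tcp [ 464.4 -357.3   50.2] jaw yaw -179.8 down [ 0.001 -0.    -1.   ] j [ -37.6   24.7  -19.8   45.5    0.  -127.7] F [-0.2  0.1 -3.4] T [-0.005 -0.033 -0.002] gap 29.5
```

View pics/s22c.png

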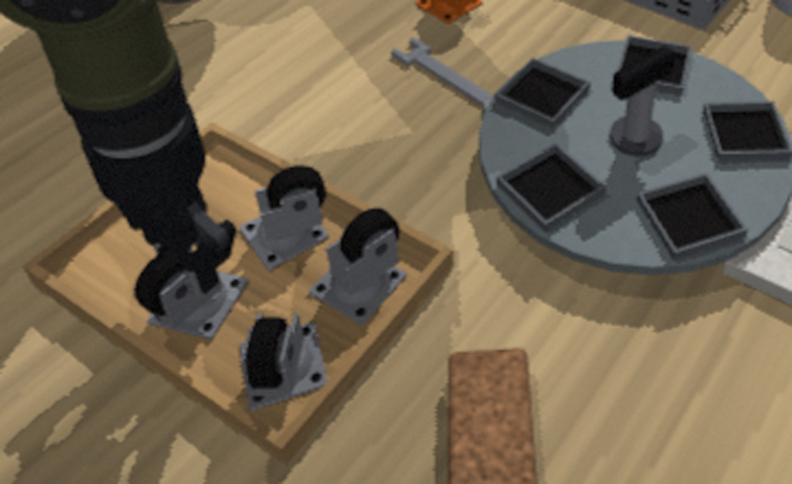

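Request:
send_rows(
  series=[
    [[0,0,-1],0],
    [[0,0,-2],0],
    [[0,0,-2],0],
  ],
)

```text
t: 48.05
tcp_pos: [0.4648, -0.3585, 0.0493]
tcp_rot: [-0.5, 0.501, -0.499, -0.499]
contact_force: [-0.8, 2.0, 7.1]
finger_gap: 0.0293
```

Request:
send_rows(
  series=[
    [[0,0,0],0],
    [[0,0,0],0],
    [[0,0,0],0],
    [[0,0,20],0],
    [[0,0,60],0],
    [[0,0,110],0],
    [[0,0,145],0],
  ],
  hand=55,
)

```text
t: 48.75
tcp_pos: [0.4642, -0.3584, 0.1954]
tcp_rot: [-0.5, 0.501, -0.5, -0.499]
contact_force: [0.2, 0.3, -0.2]
finger_gap: 0.0468
```

Request:
send_rows(
  series=[
    [[15,50,20],0],
    [[20,100,40],0],
    [[25,150,60],0],
    [[25,200,60],0],
    [[25,250,60],0],
    [[25,300,60],0],
    [[25,350,60],0],
    [[25,350,60],0],
    [[25,350,60],0],
  ],
)

```text
t: 49.65
tcp_pos: [0.4886, -0.0062, 0.2525]
tcp_rot: [-0.499, 0.501, -0.499, -0.501]
contact_force: [-1.3, 0.0, 0.2]
finger_gap: 0.0471
```

```bash
python3 - <<'E'
from h import *
st()
s=snap('scene','s23.png')
b=cv2.resize(cv2.cvtColor(s['pixels'],cv2.COLOR_RGB2BGR)[220:420,40:260],None,fx=2.7,fy=2.7,interpolation=cv2.INTER_CUBIC);cv2.imwrite('pics/s23c.png',b)
t=snap('top','t23.png')
print('wheels scene tray', [np.round(w[0]) for w in wheels(s,(.471,-.314),.06,.09,.2)])
print('wheels top tray', [np.round(w[0]) for w in wheels(t,(.471,-.314),.06,.09,.2)])
E
```

```text
t49.65 tcp [488.6  -6.2 252.5] jaw yaw -179.7 down [ 0. -0. -1.] j [ -0.7   5.7 -16.6  67.7  -0.  -91. ] F [-1.3  0.   0.2] T [ 0.032 -0.003 -0.006] gap 47.1
wheels scene tray [array([ 486., -243.]), array([ 570., -253.]), array([ 467., -388.]), array([ 579., -375.])]
wheels top tray [array([ 573., -371.]), array([ 563., -248.]), array([ 479., -244.]), array([ 463., -386.])]
```

View pics/s23.png

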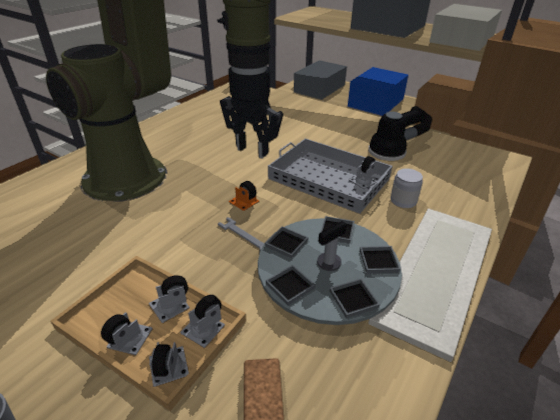

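View pics/t23.png

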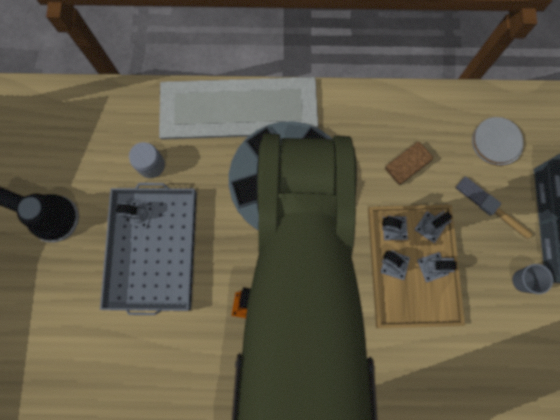

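View pics/s23c.png

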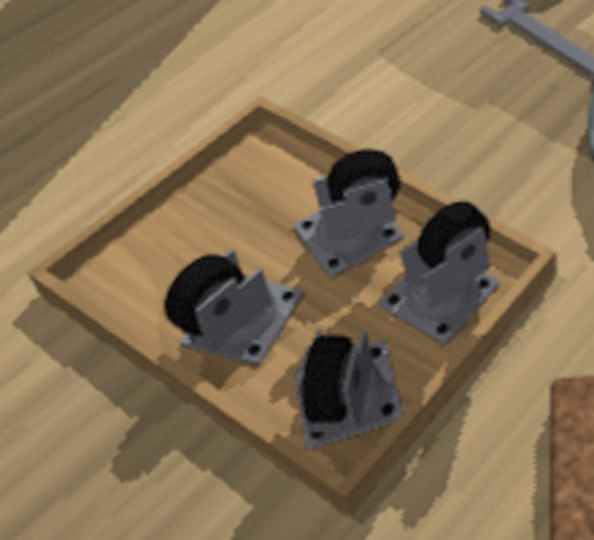

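```bash
python3 - <<'E'
from h import *
for n in('scene','top'):
    s=snapshot(n);P=cloud(s)
    m=(abs(P[...,2]-.045)<.006)&(abs(P[...,0]-.5)<.19)&(abs(P[...,1]-.335)<.14)
    n_,l,q,c=cv2.connectedComponentsWithStats(m.astype(np.uint8),connectivity=8);k=1+np.argmax(q[1:,4])
    R=cv2.minAreaRect((P[l==k][:,:2]*1000).astype(np.float32));print(n,'basket',R)
    print([ (np.round(w[0]),round(w[1])) for w in wheels(s,(.5,.26),.06,.09,.25) if w[0][1]>230])
    m=(abs(P[...,2]-.024)<.004)&(abs(P[...,0]-.47)<.17)&(abs(P[...,1]+.314)<.125)
    n_,l,q,c=cv2.connectedComponentsWithStats(m.astype(np.uint8),connectivity=8);k=1+np.argmax(q[1:,4])
    print('tray',cv2.minAreaRect((P[l==k][:,:2]*1000).astype(np.float32)))
    s=s if n=='top' else s
b=cv2.resize(cv2.cvtColor(s['pixels'],cv2.COLOR_RGB2BGR)[170:330,90:215],None,fx=3.6,fy=3.6,interpolation=cv2.INTER_CUBIC);cv2.imwrite('pics/t24c.png',np.clip(b*1.5,0,255).astype(np.uint8))
E
```

```text
scene basket ((499.6960144042969, 345.7926025390625), (308.2596130371094, 217.25660705566406), 0.5529945492744446)
[(array([596., 399.]), 67), (array([710., 354.]), 119)]
tray ((469.5668029785156, -313.1855773925781), (302.6012878417969, 211.892822265625), 2.404737710952759)
top basket ((494.87738037109375, 347.96160888671875), (309.0904541015625, 212.4679718017578), 0.4565410017967224)
[(array([706., 359.]), 118), (array([588., 405.]), 85)]
tray ((479.5628662109375, -309.92083740234375), (273.950927734375, 211.30751037597656), 2.3321540355682373)
```

View pics/t24c.png

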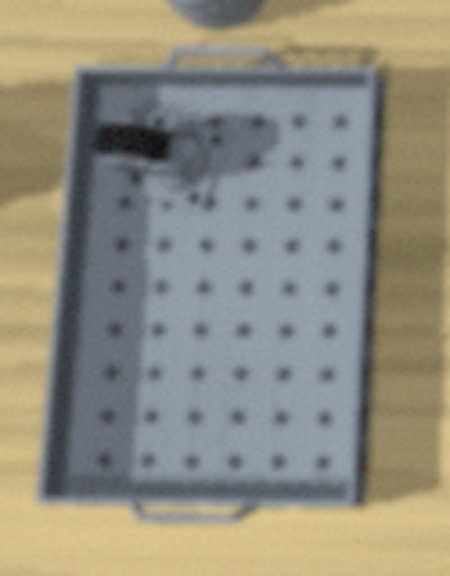

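```bash
python3 -c "
from h import *
print(finish_job())"
```

```text
the job is handed in; nothing more can be done
None
```

I tested all five casters in the carousel and handed the job in at about 50 s. Four are standing in the plywood tray and one is in the steel basket.

- **Turning:** I gripped every head and turned it anticlockwise, by about 152° to 192°. To reach the last three casters I turned the carousel once by its handle, 160°.
- **Feel:** One caster dragged, with −0.09 to −0.16 N m on every reading taken while it moved, so it went into the basket. The other four averaged between about −0.02 and +0.03 N m, so they went into the tray.
- **Last pictures:** All five cups are empty. The four smooth casters stand upright on the tray floor, apart from each other. The dragging one stands in the basket about 94 x 37 mm from its middle. The gripper is clear of everything.

**What disagreed:**
- The two cameras differed by about 5 mm, so I used the average, and the grips agreed with it.
- The basket had been knocked about 15 mm aside during the run, but its caster stayed inside the limits.
- A reading of the dragging caster while held still averaged only −0.02 N m. I trusted the moving readings, because the static one was noisy.
- The task text speaks of 8 to 10 casters present, but also of exactly one from each of five pairs. I saw only five and did not touch the orange one.

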